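# Lay the squeegee and the ink knife in their sprung tray cradles

## Robot

A 6-joint arm with a two-finger parallel gripper is mounted at the origin on the work surface. World frame = base frame: x ahead of the robot, y to its left, z up, the work surface at z = 0. Lengths are in m, angles in degrees, forces in N, time in s.
With the tool pointing down it reaches from about 0.375 to 0.9 m from the base axis. Payload 3.1 kg.
Tool frame: the origin (TCP) lies on the centre line of the jaws, within the pads' length; the fingertips stand 17 mm ahead of it and the grasp point (between the pads) lies 2 mm behind it; y points along the fingers, x is the direction in which the jaws open and shut, and the axes are right-handed (so a half turn about y gives the same grasp; the last joint's range is limited). The gripper opens to 87 mm and grips with 3 to 60 N. Pads are 19 mm wide; open, the fingers measure 117 mm over their backs; the gripper's body (75 mm by 190 mm) begins 51 mm behind the grasp point.
Start: joints at [-10.227, 30.224, 82.088, -0, 67.689, -10.227], TCP at [0.625, 0, 0.215] pointing down, gripper open.
Joint ranges: [-176.69, 176.69], [-43.24, 126.21], [12.49, 139.97], [-82, 262], [0, 151.66], [-163.58, 163.58]. Speed limits (degrees/s): [159.86, 159.86, 180, 180, 180, 180].

## Interface

Orientations are given as a 3x3 rotation matrix whose columns are the frame's x, y, z axes.
In Python, from rig import read_state, capture, camera_info, hand_in, trace, tip_of gives the robot as it stands.
- The arm moves only by the tool jog_arm, never from a script. Its argument "steps" is a list of rows, each an object with "fingers": the opening in per cent of the stroke, from 0 (shut) to 100 (fully open); "delta_pos": the shift along the world's x, y, z in mm, a list of three; "turn": the turn about the world's z in degrees. A call has 1 to 20 rows; each row is the pose to reach, as a shift and turn from the pose commanded when the call began; what a row does not reach only later rows make up. A row lasts 1/12 s, in which the tool goes at most 41.7 mm and 7.16 degrees, less where a joint would pass 70% of its speed; a pose out of reach is approached as far as the arm can. A call with a gripper value outside its range is refused whole. The fingers move at their own pace and stop on an object; the grip force is fixed at half the most. Time passes only in rows, so rows that repeat a pose let the fingers close. It gives the time, the measured TCP pose, the force and the opening at its end, in the units of the state.
- read_state(): the state, without advancing time (a new reading comes with each control period).
- capture(name): name is "scene" or "side" or "wrist"; returns the picture (400x640x3 uint8, red, green, blue); there is no depth.
- camera_info(name): a dict with "fov_y" (degrees; the focal length in pixels is half the picture's height over the tangent of half this angle, whatever the lens; pixels are square), "cx", "cy" (the principal point, pixels), "view" (4x4, takes a point from world to camera coordinates); the wrist camera has in their place "tool_from_camera" (4x4, takes a point from camera to tool coordinates, whose origin is the TCP and whose axes are the tool frame's). Camera axes: x right, y down, z forward; pixel columns grow to the right and rows downward; lengths in m; the calibration is good to about 2 mm. A picture is of the moment at which its call begins: read the wrist's pose just before it. camera_info takes no time and is no camera call.
- hand_in(): hands the job in, once; it reports no verdict.
Trained networks look in the newest picture that a camera, given by its name, has taken for a name from the list of things; names that differ only in an ending like _2 or _b are one class to them, and where a whole thing is asked for, a point or a joint stands for the part that bears it (a point fixed in the world has none). Each returns a list of dicts, best first, with "confidence" (0 to 1); they miss things now and then, are a little off and sometimes report something else, mostly with a low value. They report only what shows in the picture. A call takes as long as a camera call. They do not tell look-alikes from the thing itself.
- trace(target, camera): "mask" (400x640 bool, what is visible of it).
- tip_of(target, camera): "position" ([x, y, z] in m, in world coordinates, good to about 4 mm: a listed point, or the origin of a listed thing).
The state is a dict: "time_s": time; "joint_positions": joint angles; "qvel": joint speeds; "tau": joint torques, N m; "position": TCP position; "tcp_rot": TCP orientation; "force": force on the tool from outside, world axes, zero at the start; "moment": the same for the moment, N m; "opening": opening from 0.0 (shut) to 1.0 (fully open).
Only numpy, scipy, OpenCV 4.12 (cv2) and the standard library are available. Lean on these libraries where they do the work, as an engineer would, in place of code of your own. Each camera call takes 0.05 s, during which the arm holds its last target.

## Task

Put the blue squeegee and the orange-handled ink knife away in the plywood tray, each in the cradle with guides of its own handle's colour, head at the wide-wall end and butt held by the cradle's sprung stop: tuck the butt in low against the stop, push it back, and lower the head until the tool lies flat on the cradle's floor. Leave the ink jar, the tape roll and the steel weight where they are.

Things in the scene. Friction and masses are not known exactly. Their poses are not given: they have to be found in the camera images.
- squeegee_center (a point): squeegee with a blue handle, 160 mm long. Point: its centre, half-way along and 10 mm above the flat underside; +x to the head end, z up. Handle 28 wide, 20 high, x = -80 (square butt) to +20 mm. Head of pale wood 60 wide, 14 high, ending in a black rubber edge at +80 mm. Starts flat on the bench, any heading. Grip across the handle near x = -15 mm; 45 N holds it firmly.
- squeegee_tip (a point): middle of the squeegee's head end, 80 mm from its centre along +x and 3 mm above its underside
- knife_center (a point): ink knife with an orange handle, 160 mm long. Point: its centre, half-way along and 10 mm above the flat underside; +x to the head end, z up. Handle 28 wide, 20 high, x = -80 (square butt) to +20 mm. Head a steel blade 44 wide, 6 high, to +80 mm. Starts flat on the bench, any heading. Grip across the handle near x = -15 mm; 45 N holds it firmly.
- knife_tip (a point): middle of the ink knife's blade end, 80 mm from its centre along +x and 3 mm above its underside
- squeegee_bay: the squeegee's cradle: fixed grey plate with blue guides. Origin: centre of its floor's upper face, 12 mm above the bench; +x to the head end, z up. Blue guide pairs 16 mm high at x = -79..-45 (by the handle) and +40..+76 mm (by the 60 mm head), leaning outwards: 2 mm clear of the tool each side at the floor, 5 at the top. Nothing stands up between, leaving finger room.
- knife_bay: the knife's cradle: fixed grey plate with orange guides. Origin: centre of its floor's upper face, 12 mm above the bench; +x to the head end, z up. Orange guide pairs 16 mm high at x = -79..-45 (by the handle) and +40..+76 mm (by the 44 mm head), leaning outwards: 2 mm clear of the tool each side at the floor, 5 at the top. Nothing stands up between, leaving finger room.
- squeegee_stop (a joint): how far the sprung aluminium stop of the squeegee's cradle is pushed in, m: 0 at rest (face at x = -70 mm of the cradle, 26 wide, 12 high), growing along the cradle's -x to 0.018 at its solid end. Springs back with 3 N at first, 6 N at 0.010, 8.4 N at the end. About 0.010 with the tool home. A fixed black housing 17 mm high begins at x = -97 mm.
- knife_stop (a joint): how far the sprung aluminium stop of the knife's cradle is pushed in, m: 0 at rest (face at x = -70 mm of the cradle, 26 wide, 12 high), growing along the cradle's -x to 0.018 at its solid end. Springs back with 3 N at first, 6 N at 0.010, 8.4 N at the end. About 0.010 with the tool home. A fixed black housing 17 mm high begins at x = -97 mm.
- squeegee_wall (a point): middle of the foot of the head wall of the squeegee's cradle, at x = +80.5 mm on the floor, on the face turned to the stop. Fixed wall, 80 mm wide, 10 thick, 18 high above the floor. At rest only 150 mm is free from stop to wall: the tool goes in butt first, tilted head-up, and the head comes down once the stop is pushed back 10 mm or a little more.
- knife_wall (a point): middle of the foot of the head wall of the knife's cradle, at x = +80.5 mm on the floor, on the face turned to the stop. Fixed wall, 80 mm wide, 10 thick, 18 high above the floor. At rest only 150 mm is free from stop to wall: the tool goes in butt first, tilted head-up, and the head comes down once the stop is pushed back 10 mm or a little more.
- squeegee: the same squeegee, loose, 0.11 to 0.22 kg; origin at the centre of its underside, axes as at its centre point. The whole underside is flat.
- knife: the same ink knife, loose, 0.11 to 0.22 kg; origin at the centre of its underside, axes as at its centre point. The whole underside is flat.
- tray: the fixed plywood tray that holds both cradles, 252 x 216 mm; its rim, 24 mm high, is cut away half-way along both sides. Origin under its centre, x along its length. The cradles lie side by side, 108 mm apart, pointing opposite ways; either may be on either side
- jar_center (a point): red ink jar with black lid, 64 mm across, 75 mm high; point half-way up. Leave alone.
- tape_center (a point): roll of paper tape lying flat, 96 mm across, 25 mm high; point at its centre. Leave alone.
- weight_center (a point): dark steel print weight, 50 x 80 x 28 mm with a 14 mm high brass knob on top; point at the block's centre. Leave alone.
Not all that is in view belongs to the job. Of the things that look like the squeegee, take the one that is farthest to the robot's left at the start. What is shaped like the knife but green or pink is not meant.

How it is judged (in metres and radians):
At the end, for the whole second after the job is handed in: Each tool lies at rest in its own cradle, right side up, flat on the floor (centre height within about 3 mm, tilt under 0.05 rad), within 5 mm of the cradle's centre along and across, head at the head-wall end and its end no more than 6.5 mm up, with the sprung stop pushed in by more than 5 mm (x of squeegee_center in the frame of squeegee_bay between -0.005 and 0.004 m and y of squeegee_center in the frame of squeegee_bay between -0.005 and 0.005 m and z of squeegee_center in the frame of squeegee_bay between 0.007 and 0.0125 m and x of squeegee_tip in the frame of squeegee_bay between 0.07 and 0.085 m and z of squeegee_tip in the frame of squeegee_bay between 0 and 0.0065 m and angle between each of squeegee_center, knife_center's own z axis and vertical below 0.05 rad and value of joint each of squeegee_stop, knife_stop above 0.005 m and linear speed of each of squeegee, knife below 0.01 m/s and x of knife_center in the frame of knife_bay between -0.005 and 0.004 m and y of knife_center in the frame of knife_bay between -0.005 and 0.005 m and z of knife_center in the frame of knife_bay between 0.007 and 0.0125 m and x of knife_tip in the frame of knife_bay between 0.07 and 0.085 m and z of knife_tip in the frame of knife_bay between 0 and 0.0065 m); the robot touches nothing.
It fails at once if the ink jar, the tape roll or the weight is moved by more than 20 mm (distance of any of jar_center, tape_center, weight_center from where it was at the start of the episode above 0.02 m).
It also fails if it takes over 62 s, if anything falls off the work surface, if the arm or the gripper's body presses on something with over 40 N, if the wrist force passes 120 N, or if a joint passes its speed limit or range.

## Working session

There is one attempt and no reset: what is moved stays moved. The work goes in short steps, Python scripts to look and compute and a tool call to move; the robot and the scene stay as the last step left them, time stands still between calls to the robot, and variables do not carry over. Pictures are saved under pics/ and viewed, and the job is handed in when it is done.

Besides the shell and the picture viewer there is one more tool, called after "Request:" as name([rows], argument=value, ...), one row to a line, values as JSON. jog_arm: Moves the arm, as the interface text tells. Its arguments: {"type":"object","properties":{"steps":{"type":"array","items":{"type":"object","properties":{"fingers":{"type":"number"},"delta_pos":{"type":"array","items":{"type":"number"}},"turn":{"type":"number"}}}}},"required":["steps"]}

```bash
mkdir -p pics; ls; python3 - <<'E'
from rig import *
import cv2
for n in("scene","side"):
    im=capture(n); cv2.imwrite(f"pics/{n}0.png",im[:,:,::-1])
    ci=camera_info(n); print(n,ci)
    for t in ["squeegee","knife","squeegee_bay","knife_bay","squeegee_wall","knife_wall","tray","jar_center","tape_center","weight_center","squeegee_tip","knife_tip","squeegee_center","knife_center"]:
        print(t,[([round(float(v),3) for v in d["position"]],round(d["confidence"],2)) for d in tip_of(t,n)])
print(read_state()["time_s"], camera_info("wrist"))
E
```

```text
pics
scene {'fov_y': 47.81276973796137, 'cx': 318.35339780806447, 'cy': 203.27890208442489, 'view': array([[ 0.27235633,  0.96204172,  0.01725555, -0.12616322],
       [ 0.64076839, -0.1679663 , -0.74913497, -0.27677568],
       [-0.71780074,  0.21508846, -0.66219261,  1.71748522],
       [ 0.        ,  0.        ,  0.        ,  1.        ]])}
squeegee [([0.386, -0.52, 0.002], 0.87), ([0.615, -0.47, -0.001], 0.77), ([0.454, -0.326, 0.003], 0.56)]
knife [([0.576, 0.469, 0.002], 0.74), ([0.264, 0.316, 0.002], 0.56)]
squeegee_bay [([0.547, 0.048, 0.011], 0.68), ([0.551, 0.247, 0.002], 0.58)]
knife_bay [([0.483, 0.289, 0.009], 0.39), ([0.486, 0.291, 0.0], 0.2)]
squeegee_wall [([0.622, 0.038, 0.011], 0.75), ([0.457, -0.054, 0.012], 0.73)]
knife_wall []
tray [([0.537, -0.01, -0.003], 0.97), ([0.552, 0.245, 0.003], 0.68), ([0.486, 0.29, -0.002], 0.55)]
jar_center [([0.697, -0.241, 0.038], 0.57), ([0.722, 0.271, 0.014], 0.45)]
tape_center [([0.719, 0.27, 0.016], 0.83)]
weight_center [([0.795, -0.064, 0.012], 0.62), ([0.695, -0.241, 0.036], 0.35)]
squeegee_tip [([0.68, -0.422, 0.005], 0.74), 
[... 1827 characters left out ...]
55, -0.326, 0.012], 0.94), ([0.611, -0.472, 0.007], 0.92), ([0.389, -0.525, 0.013], 0.65), ([0.541, 0.049, 0.01], 0.24)]
knife_center [([0.492, 0.29, 0.012], 0.96), ([0.263, 0.316, 0.009], 0.64), ([0.584, 0.47, 0.011], 0.63), ([0.456, -0.326, 0.013], 0.5)]
1.5 {'fov_y': 64.25578493493362, 'cx': 322.549001606471, 'cy': 196.5455827639057, 'tool_from_camera': array([[ 9.99999782e-01, -5.83073096e-04, -3.08403307e-04,
         5.93895991e-04],
       [ 1.45182626e-04, -2.61523600e-01,  9.65197071e-01,
        -1.69478497e-01],
       [-6.43435188e-04, -9.65196906e-01, -2.61523458e-01,
         7.25760812e-02],
       [ 0.00000000e+00,  0.00000000e+00,  0.00000000e+00,
         1.00000000e+00]])}
```

View pics/scene0.png

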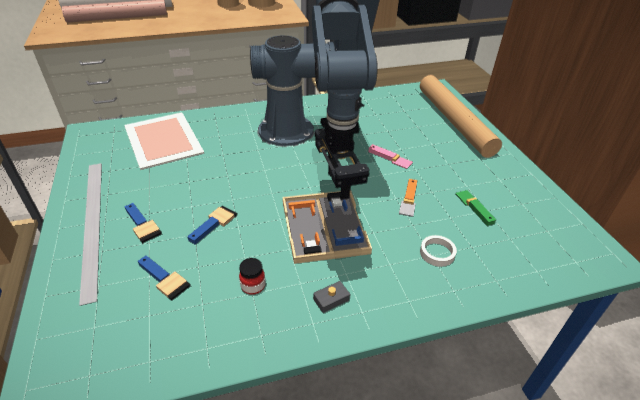

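View pics/side0.png

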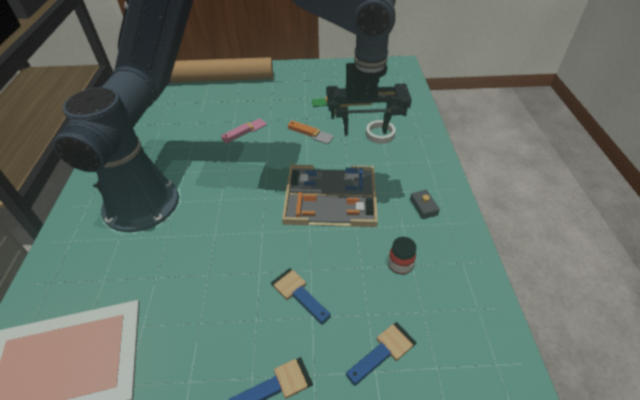

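```bash
python3 - <<'E'
import cv2
from rig import *
import numpy as np
im=cv2.imread("pics/scene0.png")
a=cv2.resize(im[185:310,110:260],None,fx=4,fy=4,interpolation=cv2.INTER_CUBIC)[:,:600]
cv2.imwrite("pics/crop_sq.png",a)
a=cv2.resize(im[135:270,280:430],None,fx=4,fy=4,interpolation=cv2.INTER_CUBIC)
cv2.imwrite("pics/crop_tray.png",a)
im=capture("wrist");cv2.imwrite("pics/w0.png",im[:,:,::-1])
s=read_state();print(s["tcp_rot"],s["position"])
E
```

```text
[[ 9.99999999e-01 -4.79883126e-05  1.12142315e-05]
 [-1.12131658e-05  2.22064032e-05  1.00000000e+00]
 [-4.79885616e-05 -9.99999999e-01  2.22058650e-05]] [6.24964522e-01 4.52232278e-05 2.14936307e-01]
```

View pics/crop_sq.png

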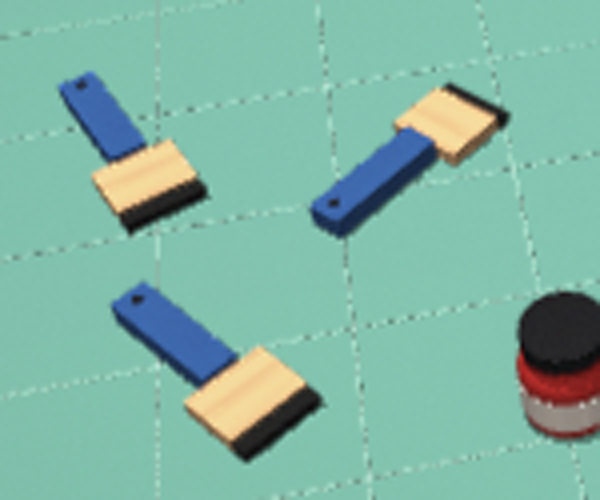

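View pics/crop_tray.png

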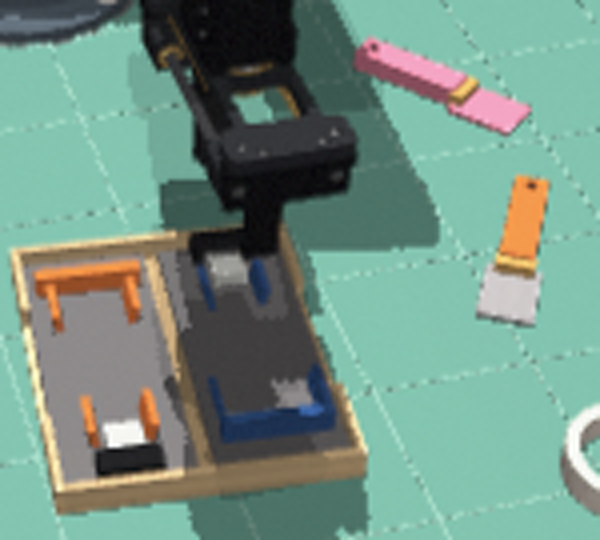

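View pics/w0.png

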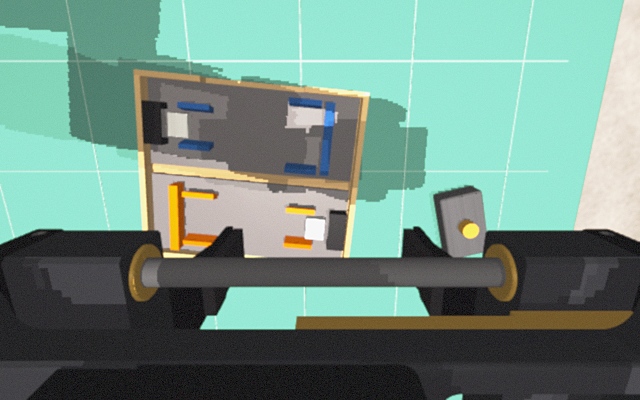

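Candidates for the squeegee in the scene picture are at (142,222), (163,277) and (212,223). Image right is the robot's left (+y), so (212,223) at y≈-0.33 is the farthest left, and the crop confirms it. The orange-handled knife is at (409,196); the pink (390,156) and green (475,207) ones are decoys. The wrist picture shows the tray, so I'll move back for a clear view of both bays.

Request:
jog_arm([
  {"delta_pos":[-40,-60,20],"turn":0,"fingers":100},
  {"delta_pos":[-80,-120,30],"turn":0,"fingers":100},
  {"delta_pos":[-80,-120,30],"turn":0,"fingers":100},
  {"delta_pos":[-80,-120,30],"turn":0,"fingers":100},
  {"delta_pos":[-80,-120,30],"turn":0,"fingers":100},
  {"delta_pos":[-80,-120,30],"turn":0,"fingers":100},
])

```text
time_s: 2.05
position: [0.5448, -0.1209, 0.2455]
tcp_rot: [[1.0, 0.001, 0.003], [-0.003, 0.0, 1.0], [0.001, -1.0, 0.0]]
force: [-0.1, 0.3, -0.3]
opening: 0.999
```

```bash
cat > h.py <<'E'
from rig import *
import numpy as np, cv2
def wcam():
    ci=camera_info("wrist"); s=read_state()
    T=np.eye(4);T[:3,:3]=s["tcp_rot"];T[:3,3]=s["position"]
    return T@ci["tool_from_camera"],ci
def ray(u,v,z,M,ci):
    f=200/np.tan(np.radians(ci["fov_y"])/2)
    d=M[:3,:3]@np.array([(u-ci["cx"])/f,(v-ci["cy"])/f,1]);o=M[:3,3]
    return o+d*(z-o[2])/d[2]
def proj(P,M,ci):
    f=200/np.tan(np.radians(ci["fov_y"])/2)
    p=np.linalg.inv(M)@np.r_[P,1]; return np.array([ci["cx"]+f*p[0]/p[2],ci["cy"]+f*p[1]/p[2]])
def snap(name,scale=1,cam="wrist"):
    M,ci=wcam(); im=capture(cam); cv2.imwrite(f"pics/{name}.png",im[:,:,::-1]); return im,M,ci
E
python3 - <<'E'
from h import *
im,M,ci=snap("w1"); np.save("M1.npy",M)
print(M)
for t in ["squeegee_bay","knife_bay","squeegee_wall","knife_wall","squeegee_stop","knife_stop","tray"]:
    print(t,[([round(float(v),4) for v in d["position"]],round(d["confidence"],2)) for d in tip_of(t,"wrist")])
E
```

```text
[[ 9.99993323e-01 -3.65213711e-03  1.24549835e-04  5.45431663e-01]
 [-3.49255692e-03 -9.65214430e-01 -2.61436239e-01 -4.83803023e-02]
 [ 1.07501829e-03  2.61434058e-01 -9.65220740e-01  4.14968009e-01]
 [ 0.00000000e+00  0.00000000e+00  0.00000000e+00  1.00000000e+00]]
squeegee_bay [([0.5456, 0.045, 0.0144], 0.92)]
knife_bay [([0.5348, -0.0571, 0.0112], 0.63)]
squeegee_wall [([0.623, 0.0397, 0.0112], 0.75)]
knife_wall [([0.4556, -0.0539, 0.0137], 0.95)]Traceback (most recent call last):
  File "<stdin>", line 5, in <module>
ValueError: it knows: jar_center, knife, knife_bay, knife_center, knife_tip, knife_wall, squeegee, squeegee_bay, squeegee_center, squeegee_tip, squeegee_wall, tape_center, tray, weight_center
```

View pics/w1.png

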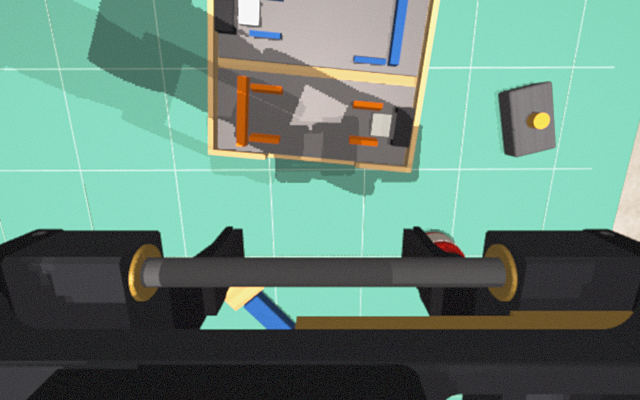

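```bash
python3 - <<'E'
import cv2
a=cv2.imread("pics/w1.png")[0:180,200:440]; cv2.imwrite("pics/w1c.png",cv2.resize(a,None,fx=3.3,fy=3.3,interpolation=cv2.INTER_CUBIC))
a=cv2.imread("pics/w0.png")[65:245,130:380]; cv2.imwrite("pics/w0c.png",cv2.resize(a,None,fx=3.2,fy=3.2,interpolation=cv2.INTER_CUBIC))
E
```

```text
(no output)
```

View pics/w1c.png

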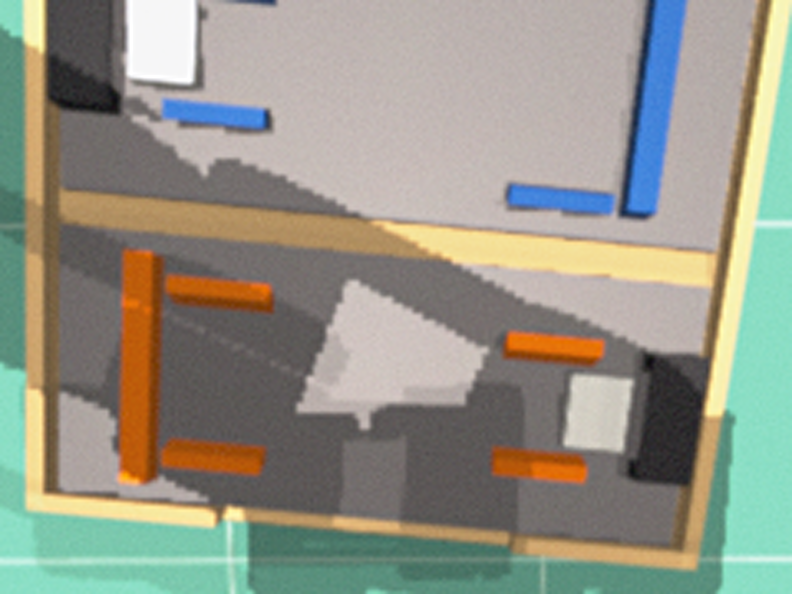

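View pics/w0c.png

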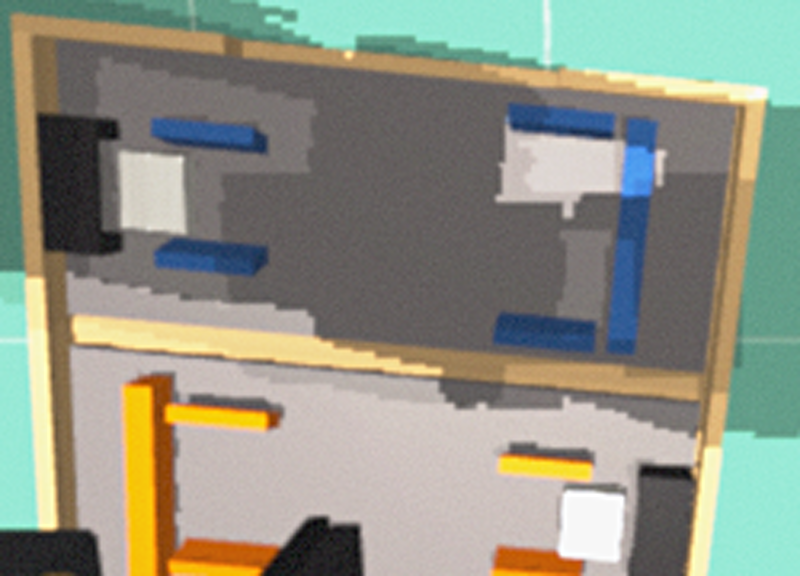

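```bash
cat > fit.py <<'E'
from h import *
from scipy.optimize import least_squares
M1=np.load("M1.npy"); ci=camera_info("wrist")
T=np.eye(4); T[:3,:3]=[[1,0,0],[0,0,1],[0,-1,0]];T[:3,3]=[.62496,.00005,.21494]
M0=T@ci["tool_from_camera"]
def c0(p): return np.array(p)/3.2+[130,65]
def c1(p): return np.array(p)/3.3+[200,0]
D=[(M0,c0((12,15)),(-126,108,24)),(M0,c0((768,90)),(126,108,24)),(M1,c1((27,510)),(-126,-108,24)),(M1,c1((695,568)),(126,-108,24)),
(M0,c0((627,118)),(80.5,94,30)),(M0,c0((657,120)),(90.5,94,30)),(M0,c0((633,353)),(90.5,14,30)),(M0,c0((608,350)),(80.5,14,30)),
(M1,c1((123,250)),(-90.5,-14,30)),(M1,c1((160,252)),(-80.5,-14,30)),(M1,c1((157,480)),(-80.5,-94,30)),(M1,c1((120,480)),(-90.5,-94,30)),
(M1,c1((621,214)),(80.5,14,30)),(M1,c1((655,214)),(90.5,14,30))]
W=[np.r_[ray(*px,P[2]/1000,M,ci)[:2]] for M,px,P in D]
def res(q,idx=None):
    c,s=np.cos(q[2]),np.sin(q[2])
    return np.array([np.array([q[0]+c*P[0]/1e3-s*P[1]/1e3,q[1]+s*P[0]/1e3+c*P[1]/1e3])-w for (M,px,P),w in zip(D,W)])
if __name__=="__main__":
    r=least_squares(lambda q:res(q).ravel(),[.54,0,0],loss="soft_l1",f_scale=.002)
    q=r.x; print(q[:2],np.degrees(q[2])); print((res(q)*1000).round(1))
    c,s=np.cos(q[2]),np.sin(q[2])
    for n,y in(("sq",.054),("kn",-.054)): print(n,q[0]-s*y,q[1]+c*y)
E
python3 fit.py
```

```text
[ 0.54076749 -0.00444533] -5.370896168854675
[[-0.3  0.7]
 [-0.3  0.9]
 [-0.1  0.2]
 [ 0.8 -0.6]
 [ 0.6  0.4]
 [ 0.5  0.1]
 [ 0.8 -0.5]
 [-0.4 -0.6]
 [ 0.2  0.3]
 [-2.5  0. ]
 [-3.9 -1.7]
 [-0.4 -0.8]
 [ 2.3  1.2]
 [ 0.6  0.3]]
sq 0.5458220293269752 0.04931759055831491
kn 0.5357129487586322 -0.058208250475655844
```

Request:
jog_arm([
  {"delta_pos":[-25,-275,-40],"turn":42,"fingers":100},
  {"delta_pos":[-25,-275,-40],"turn":42,"fingers":100},
  {"delta_pos":[-25,-275,-40],"turn":42,"fingers":100},
  {"delta_pos":[-25,-275,-40],"turn":42,"fingers":100},
  {"delta_pos":[-25,-275,-40],"turn":42,"fingers":100},
  {"delta_pos":[-25,-275,-40],"turn":42,"fingers":100},
  {"delta_pos":[-25,-275,-40],"turn":42,"fingers":100},
  {"delta_pos":[-25,-275,-40],"turn":42,"fingers":100},
  {"delta_pos":[-25,-275,-40],"turn":42,"fingers":100},
  {"delta_pos":[-25,-275,-40],"turn":42,"fingers":100},
])

```text
time_s: 3.13
position: [0.5203, -0.3937, 0.2042]
tcp_rot: [[0.743, -0.001, -0.67], [0.67, 0.002, 0.743], [0.001, -1.0, 0.002]]
force: [-0.1, 0.5, 0.8]
opening: 1.0
```

```bash
python3 - <<'E'
from h import *
im,M,ci=snap("w2"); np.save("M2.npy",M)
for t in ["squeegee_center","squeegee_tip"]:
    print(t,[([round(float(v),4) for v in d["position"]],round(d["confidence"],2)) for d in tip_of(t,"wrist")])
s=read_state();print(s["position"],s["joint_positions"])
E
```

```text
squeegee_center [([0.4544, -0.323, 0.0087], 0.97), ([0.3846, -0.5225, 0.0107], 0.86), ([0.6142, -0.4701, 0.011], 0.83)]
squeegee_tip [([0.4613, -0.4917, 0.0029], 0.67), ([0.4021, -0.264, 0.0065], 0.62)]
[ 0.52064841 -0.3929684   0.20515242] [-4.68498742e+01  3.29677114e+01  7.84586501e+01  1.77952435e-02
  6.85999411e+01 -8.89898583e+01]
```

View pics/w2.png

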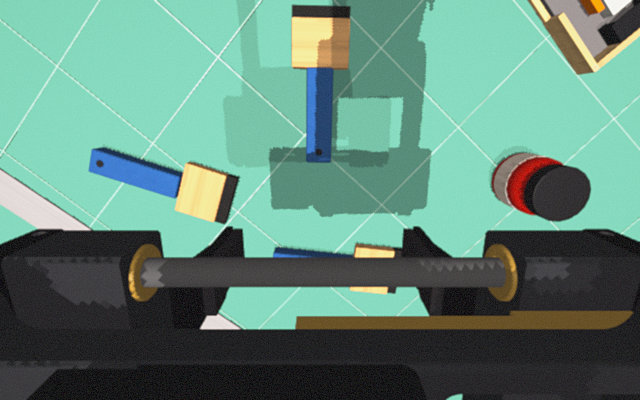

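```bash
python3 - <<'E'
from h import *
im=cv2.imread("pics/w2.png"); M=np.load("M2.npy"); ci=camera_info("wrist")
hsv=cv2.cvtColor(im,cv2.COLOR_BGR2HSV)
m=cv2.inRange(hsv,(100,120,40),(125,255,255)); m[:60]=0;m[165:]=0;m[:,:270]=0;m[:,370:]=0
for v in range(66,166,8):
    x=np.where(m[v])[0]
    if len(x): 
        p=ray((x[0]+x[-1])/2+.0,v,.02,M,ci);print(v,x[0],x[-1],p[:2].round(4), np.linalg.norm(ray(x[0]-.5,v,.02,M,ci)-ray(x[-1]+.5,v,.02,M,ci)).round(4))
y=np.where(m.any(1))[0];print(y.min(),y.max())
c=cv2.resize(im[0:170,260:380],None,fx=3.5,fy=3.5,interpolation=cv2.INTER_CUBIC);cv2.imwrite("pics/w2c.png",c)
E
```

```text
74 307 332 [ 0.4461 -0.3141] 0.0271
82 307 332 [ 0.4514 -0.32  ] 0.0273
90 307 332 [ 0.4567 -0.3259] 0.0274
98 307 331 [ 0.4617 -0.3323] 0.0266
106 307 331 [ 0.4671 -0.3384] 0.0267
114 307 331 [ 0.4727 -0.3445] 0.0269
122 307 331 [ 0.4783 -0.3508] 0.0271
130 307 331 [ 0.4839 -0.3571] 0.0272
138 307 330 [ 0.4892 -0.3639] 0.0263
146 306 330 [ 0.4946 -0.3707] 0.0276
154 306 330 [ 0.5005 -0.3773] 0.0278
68 161
```

View pics/w2c.png

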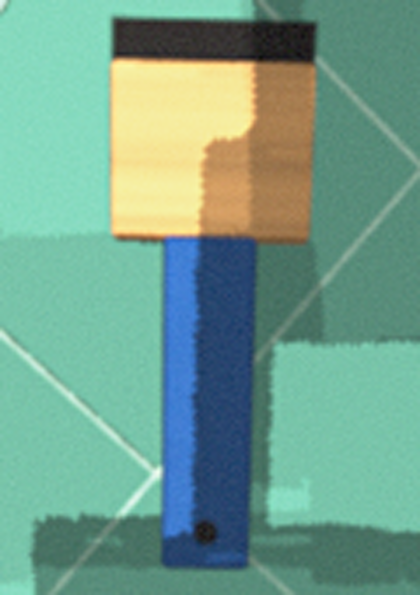

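Request:
jog_arm([
  {"delta_pos":[-56,60,-100],"turn":-1.3,"fingers":70},
  {"delta_pos":[-56,60,-100],"turn":-1.3,"fingers":70},
  {"delta_pos":[-56,60,-100],"turn":-1.3,"fingers":70},
  {"delta_pos":[-56,60,-130],"turn":-1.3,"fingers":70},
  {"delta_pos":[-56,60,-160],"turn":-1.3,"fingers":70},
  {"delta_pos":[-56,60,-178],"turn":-1.3,"fingers":70},
  {"delta_pos":[-56,60,-178],"turn":-1.3,"fingers":70},
])

```text
time_s: 3.87
position: [0.4624, -0.3315, 0.0239]
tcp_rot: [[0.757, -0.005, -0.653], [0.653, 0.005, 0.757], [-0.0, -1.0, 0.007]]
force: [-0.6, 0.0, 0.2]
opening: 0.706
```

```bash
python3 - <<'E'
from h import *
im,M,ci=snap("w3");s=read_state();print(s["position"],s["force"],s["opening"])
im=capture("side");cv2.imwrite("pics/s3.png",cv2.resize(im[200:400,180:480,::-1],None,fx=2.5,fy=2.5))
E
```

```text
[ 0.46350842 -0.33281112  0.02578697] [0.39355804 1.07862285 0.47284794] 0.7068514893216213
```

View pics/w3.png

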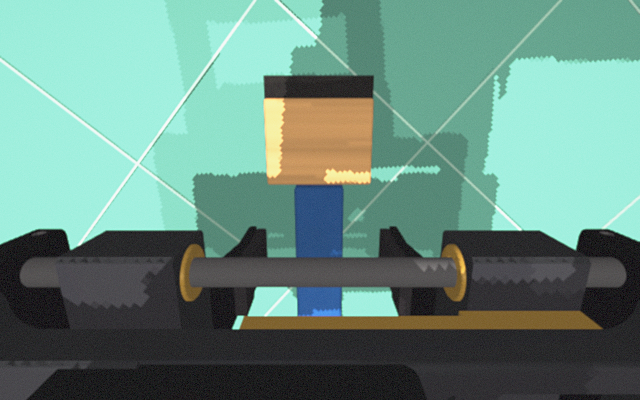

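View pics/s3.png

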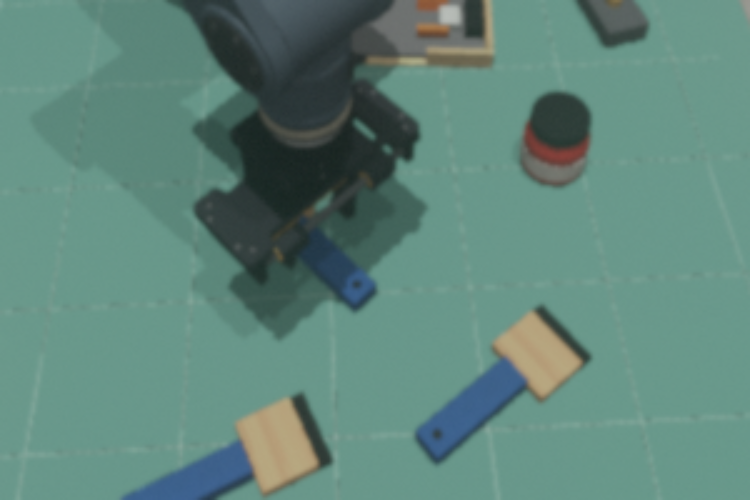

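Request:
jog_arm([
  {"delta_pos":[0,0,-7],"turn":0,"fingers":70},
  {"delta_pos":[0,0,-7],"turn":0,"fingers":70},
  {"delta_pos":[0,0,-7],"turn":0,"fingers":20},
  {"delta_pos":[0,0,-7],"turn":0,"fingers":0},
  {"delta_pos":[0,0,-7],"turn":0,"fingers":0},
  {"delta_pos":[0,0,-7],"turn":0,"fingers":0},
  {"delta_pos":[0,0,-7],"turn":0,"fingers":0},
  {"delta_pos":[0,0,-7],"turn":0,"fingers":0},
  {"delta_pos":[0,0,-7],"turn":0,"fingers":0},
  {"delta_pos":[0,0,-7],"turn":0,"fingers":0},
])

```text
time_s: 4.8
position: [0.464, -0.335, 0.02]
tcp_rot: [[0.758, -0.0, -0.652], [0.652, -0.0, 0.758], [-0.0, -1.0, 0.0]]
force: [0.2, 0.7, 0.5]
opening: 0.179
```

```bash
python3 - <<'E'
from h import *
im,M,ci=snap("w4");s=read_state();print(s["position"],s["force"],s["opening"])
E
```

```text
[ 0.46391101 -0.33496045  0.01990756] [ 0.78507738 -0.2318964  -0.77312306] 0.12915330007162107
```

View pics/w4.png

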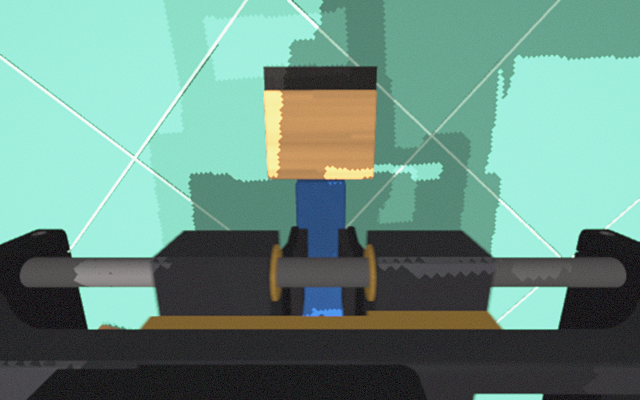

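Request:
jog_arm([
  {"delta_pos":[0,0,0],"turn":0,"fingers":0},
  {"delta_pos":[0,0,0],"turn":0,"fingers":0},
  {"delta_pos":[0,0,0],"turn":0,"fingers":0},
  {"delta_pos":[0,0,0],"turn":0,"fingers":0},
])

```text
time_s: 5.18
position: [0.464, -0.335, 0.0199]
tcp_rot: [[0.758, -0.0, -0.652], [0.652, 0.0, 0.758], [-0.0, -1.0, 0.0]]
force: [0.1, -0.2, -0.1]
opening: 0.006
```

```bash
python3 - <<'E'
from h import *
im,M,ci=snap("w5");s=read_state();print(s["position"],s["force"],s["opening"])
im=capture("side");cv2.imwrite("pics/s5.png",cv2.resize(im[200:400,180:480,::-1],None,fx=2.5,fy=2.5))
E
```

```text
[ 0.46396979 -0.33491403  0.01992407] [-0.03514966 -0.73895347 -0.00477665] 0.005153179177963396
```

View pics/w5.png

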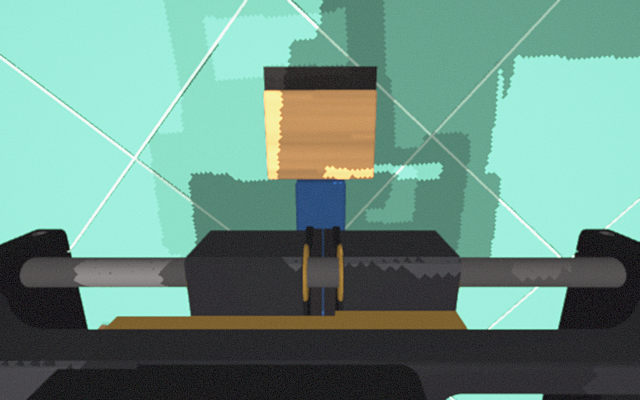

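View pics/s5.png

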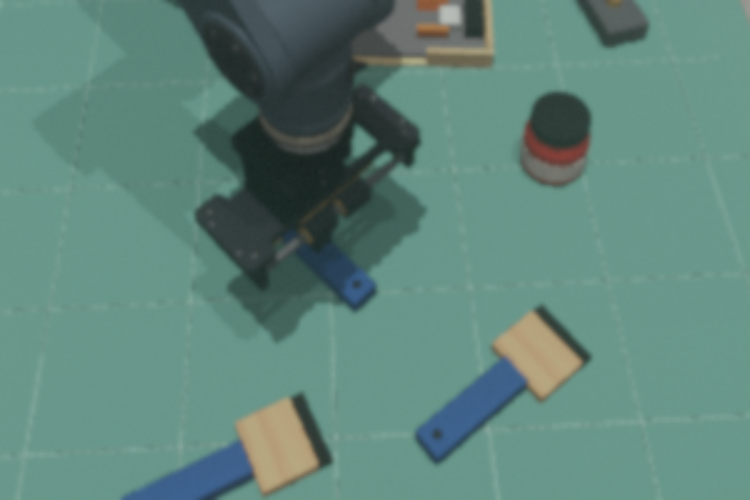

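```bash
python3 - <<'E'
from h import *
M2=np.load("M2.npy");M,ci=wcam()
for px in [(292.5,5.5),(350,6)]:
    P=ray(*px,.014,M2,ci);print(P,proj(P,M,ci))
for px,z in [((318,162),.02),((293,67),.014),((349,67),.014)]:
    P=ray(*px,z,M2,ci);print(P,proj(P,M,ci))
for z in (0,.01,.02): print(z,[ray(a,b,z,M,ci)[:2].round(4) for a,b in((265,67),(377,67),(267,178),(374,178))])
s=read_state()
tip=np.array(s["position"])+[0,0,-.017]
for n in("scene","side"):
    c=camera_info(n);V=np.linalg.inv(c["view"]);print(n,proj(tip,V,c), proj(tip+[0,0,.02],V,c))
im=capture("scene");cv2.imwrite("pics/sc5.png",cv2.resize(im[100:300,130:330,::-1],None,fx=3,fy=3,interpolation=cv2.INTER_CUBIC))
im=capture("side");cv2.imwrite("pics/sd5.png",cv2.resize(im[220:360,220:380,::-1],None,fx=4,fy=4,interpolation=cv2.INTER_CUBIC))
E
```

```text
[ 0.38225185 -0.28362971  0.014     ] [264.95826772  69.48802058]
[ 0.42560336 -0.24519036  0.014     ] [377.53252469  67.60336908]
[ 0.50646787 -0.38398747  0.02      ] [321.22349708 336.75124828]
[ 0.42027964 -0.32720497  0.014     ] [270.62194882 179.46263266]
[ 0.46416813 -0.28768921  0.014     ] [375.69472521 177.05839957]
0 [array([ 0.3786, -0.2829]), array([ 0.4258, -0.2424]), array([ 0.4182, -0.3317]), array([ 0.4675, -0.2894])]
0.01 [array([ 0.3807, -0.2827]), array([ 0.4254, -0.2444]), array([ 0.4182, -0.329 ]), array([ 0.4649, -0.2889])]
0.02 [array([ 0.3828, -0.2826]), array([ 0.4249, -0.2463]), array([ 0.4182, -0.3262]), array([ 0.4622, -0.2884])]
scene [207.48993543 228.96072459] [206.47810797 224.01169102]
side [306.73056666 300.56219288] [306.3673331  296.13469008]
```

View pics/sc5.png

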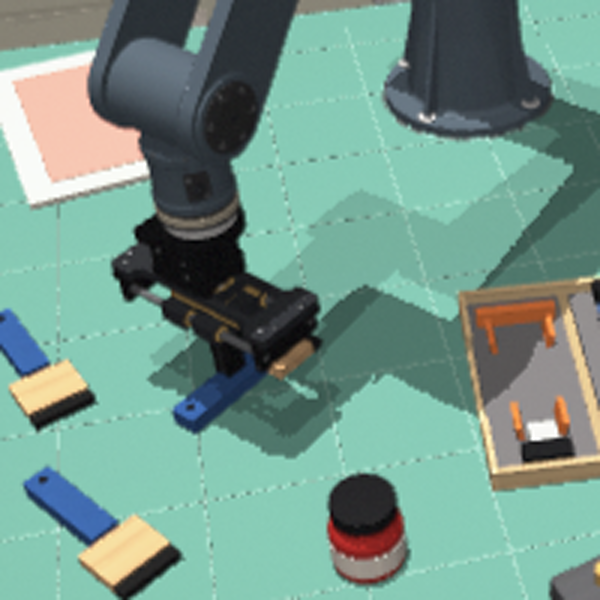

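View pics/sd5.png

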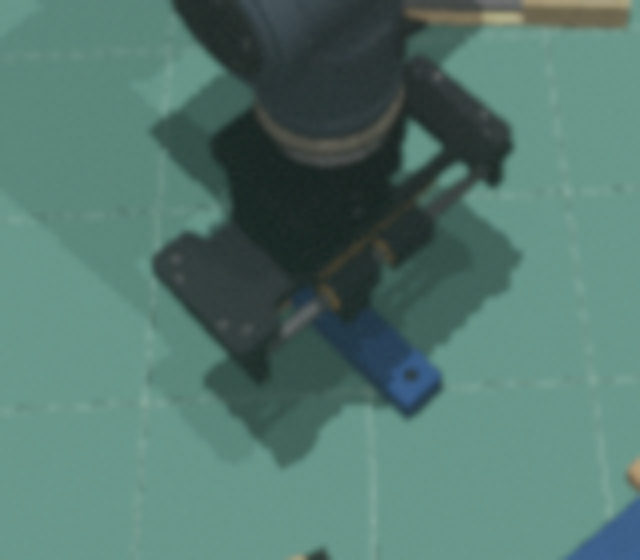

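```bash
python3 - <<'E'
from h import *
ci=camera_info("wrist");C=ci["tool_from_camera"]
for o in (87,61,11,0.4):
  for y in (-.02,0,.017):
    print(o,y,[proj(np.array([sx*o/2000,y,z]),C,ci).round(0) for sx in(-1,1) for z in (-.0095,.0095)])
im=cv2.imread("pics/w5.png");cv2.imwrite("pics/w5c.png",cv2.resize(im[180:340,220:420],None,fx=4,fy=4,interpolation=cv2.INTER_CUBIC))
im=cv2.imread("pics/w3.png");cv2.imwrite("pics/w3c.png",cv2.resize(im[180:340,220:420],None,fx=4,fy=4,interpolation=cv2.INTER_CUBIC))
print(read_state())
E
```

```text
87 -0.02 [array([237., 273.]), array([234., 239.]), array([404., 272.]), array([407., 238.])]
87 0 [array([246., 256.]), array([244., 225.]), array([396., 256.]), array([398., 225.])]
87 0.017 [array([252., 244.]), array([250., 215.]), array([390., 244.]), array([391., 215.])]
61 -0.02 [array([262., 273.]), array([260., 239.]), array([379., 272.]), array([381., 238.])]
61 0 [array([268., 256.]), array([267., 225.]), array([373., 256.]), array([375., 225.])]
61 0.017 [array([273., 244.]), array([271., 215.]), array([369., 244.]), array([370., 215.])]
11 -0.02 [array([310., 273.]), array([309., 239.]), array([331., 273.]), array([331., 239.])]
11 0 [array([311., 256.]), array([311., 225.]), array([330., 256.]), array([330., 225.])]
11 0.017 [array([312., 244.]), array([312., 215.]), array([329., 244.]), array([330., 215.])]
0.4 -0.02 [array([320., 273.]), array([320., 239.]), array([321., 273.]), array([321., 239.])]
0.4 0 [array([320., 256.]), array([320., 225.]), array([321., 256.]), array([321., 225.])]
0.4 0.017 [array([320., 244.]), array([320., 215.]), array([321., 244.]), array([321., 215.])]
{'time_s': 5.3833, 'joint_positions': array([-4.70098183e+01,  4.26178250e+01,  9.75530097e+01,  1.37533044e-03,
        3.98274233e+01, -8.77106151e+01]), 'qvel': array([-0.09293222, -0.10434449,  0.01257155,  0.09963505, -0.0230362 ,
        0.01241325]), 'tau': array([-2.67100449e-04, -4.43738151e+01, -8.99972051e+00, -2.18588859e-02,
        7.85752712e-02,  1.09564692e-05]), 'position': array([ 0.4640053 , -0.33496179,  0.01994913]), 'tcp_rot': array([[ 7.58137288e-01,  3.19779252e-05, -6.52094971e-01],
       [ 6.52094972e-01, -1.17571216e-05,  7.58137288e-01],
       [ 1.65768976e-05, -9.99999999e-01, -2.97661565e-05]]), 'force': array([-0.12146891, -0.4563917 ,  0.42412235]), 'moment': array([ 0.03899303, -0.06870758,  0.00826752]), 'opening': 0.007978050032955607}
```

View pics/w5c.png

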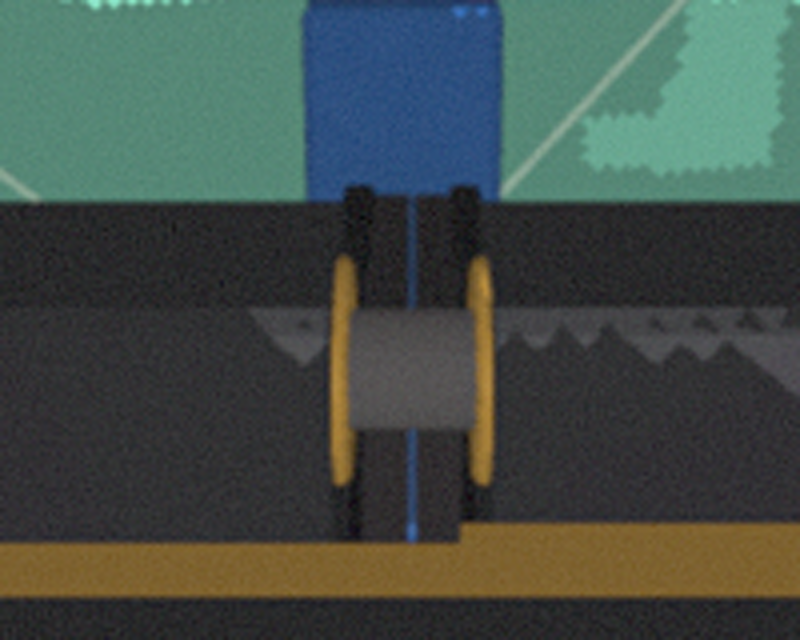

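View pics/w3c.png

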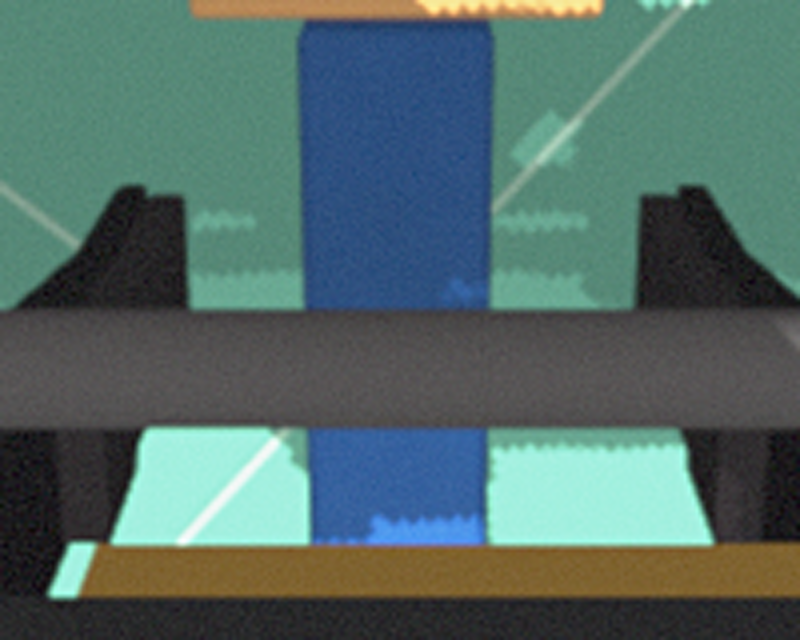

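The fingers shut fully without gripping, with no force. The wrist view also puts the fingertips at about the TCP itself, not the stated 17 mm ahead. I'll reopen and descend in guarded steps, watching the force.

Request:
jog_arm([
  {"delta_pos":[0,0,0],"turn":0,"fingers":60},
  {"delta_pos":[0,0,0],"turn":0,"fingers":60},
  {"delta_pos":[0,0,0],"turn":0,"fingers":60},
  {"delta_pos":[0,0,0],"turn":0,"fingers":60},
  {"delta_pos":[0,0,0],"turn":0,"fingers":60},
  {"delta_pos":[0,0,-5],"turn":0,"fingers":60},
  {"delta_pos":[0,0,-7],"turn":0,"fingers":60},
  {"delta_pos":[0,0,-7],"turn":0,"fingers":60},
])

```text
time_s: 6.05
position: [0.4636, -0.3346, 0.0122]
tcp_rot: [[0.758, -0.001, -0.652], [0.652, 0.001, 0.758], [-0.0, -1.0, 0.001]]
force: [1.1, 0.0, 0.2]
opening: 0.521
```

Request:
jog_arm([
  {"delta_pos":[0,0,-4],"turn":0,"fingers":60},
  {"delta_pos":[0,0,-8],"turn":0,"fingers":60},
  {"delta_pos":[0,0,-8],"turn":0,"fingers":60},
])

```text
time_s: 6.3
position: [0.4635, -0.3346, 0.004]
tcp_rot: [[0.758, -0.001, -0.652], [0.652, 0.001, 0.758], [-0.0, -1.0, 0.002]]
force: [0.1, 0.1, 0.4]
opening: 0.594
```

```bash
python3 - <<'E'
from h import *
im,M,ci=snap("w6");s=read_state();print(s["position"],s["force"],s["opening"])
E
```

```text
[ 0.46363995 -0.33464134  0.00431552] [ 0.18311452 -0.16007964  0.57396921] 0.5986195916161591
```

View pics/w6.png

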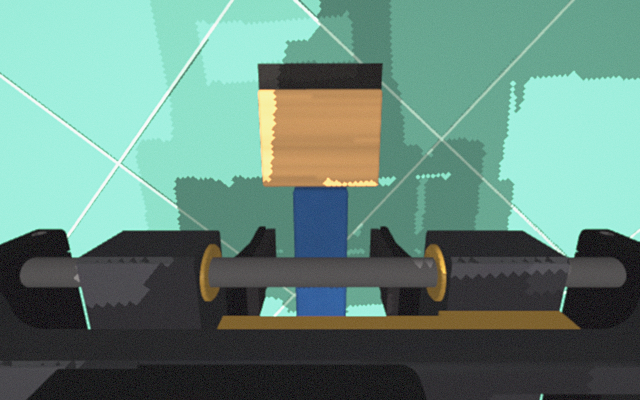

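Request:
jog_arm([
  {"delta_pos":[0,0,0],"turn":0,"fingers":0},
  {"delta_pos":[0,0,0],"turn":0,"fingers":0},
  {"delta_pos":[0,0,0],"turn":0,"fingers":0},
  {"delta_pos":[0,0,0],"turn":0,"fingers":0},
  {"delta_pos":[0,0,0],"turn":0,"fingers":0},
  {"delta_pos":[0,0,0],"turn":0,"fingers":0},
  {"delta_pos":[0,0,0],"turn":0,"fingers":0},
  {"delta_pos":[0,0,0],"turn":0,"fingers":0},
])

```text
time_s: 7.02
position: [0.464, -0.3351, 0.0051]
tcp_rot: [[0.758, 0.0, -0.652], [0.652, -0.0, 0.758], [-0.0, -1.0, -0.0]]
force: [-0.3, -0.2, 0.6]
opening: 0.319
```

Request:
jog_arm([
  {"delta_pos":[0,0,30],"turn":0,"fingers":0},
  {"delta_pos":[0,0,70],"turn":0,"fingers":0},
  {"delta_pos":[0,30,100],"turn":-7,"fingers":0},
  {"delta_pos":[20,60,115],"turn":-14,"fingers":0},
  {"delta_pos":[30,90,115],"turn":-21,"fingers":0},
  {"delta_pos":[40,120,115],"turn":-28,"fingers":0},
  {"delta_pos":[50,150,115],"turn":-35,"fingers":0},
  {"delta_pos":[60,180,115],"turn":-42,"fingers":0},
  {"delta_pos":[70,210,115],"turn":-49,"fingers":0},
  {"delta_pos":[78,240,115],"turn":-56,"fingers":0},
  {"delta_pos":[78,270,115],"turn":-63,"fingers":0},
  {"delta_pos":[78,300,115],"turn":-70,"fingers":0},
  {"delta_pos":[78,330,115],"turn":-77,"fingers":0},
  {"delta_pos":[78,355,115],"turn":-84,"fingers":0},
  {"delta_pos":[78,375,115],"turn":-91,"fingers":0},
  {"delta_pos":[78,385,115],"turn":-98,"fingers":0},
  {"delta_pos":[78,385,115],"turn":-105,"fingers":0},
  {"delta_pos":[78,385,115],"turn":-112,"fingers":0},
  {"delta_pos":[78,385,115],"turn":-119,"fingers":0},
  {"delta_pos":[78,385,115],"turn":-126,"fingers":0},
])

```text
time_s: 8.68
position: [0.5414, 0.0505, 0.1196]
tcp_rot: [[0.076, -0.001, 0.997], [-0.997, 0.0, 0.076], [-0.0, -1.0, -0.001]]
force: [-0.8, 0.2, -1.0]
opening: 0.32
```

Request:
jog_arm([
  {"delta_pos":[0,0,0],"turn":-7,"fingers":0},
  {"delta_pos":[0,0,0],"turn":-10,"fingers":0},
  {"delta_pos":[0,0,0],"turn":-10,"fingers":0},
  {"delta_pos":[0,0,0],"turn":-10,"fingers":0},
  {"delta_pos":[0,0,0],"turn":-10,"fingers":0},
])

```text
time_s: 9.1
position: [0.5417, 0.0501, 0.1198]
tcp_rot: [[-0.091, -0.001, 0.996], [-0.996, 0.0, -0.091], [-0.0, -1.0, -0.001]]
force: [0.7, -0.1, -1.3]
opening: 0.317
```

```bash
python3 - <<'E'
from h import *
im,M,ci=snap("w7");np.save("M7.npy",M);s=read_state();print(s["position"],s["force"],s["opening"],s["tcp_rot"],s["joint_positions"].round(1))
print(tip_of("squeegee_center","wrist"),tip_of("squeegee_tip","wrist"))
im=capture("side");cv2.imwrite("pics/s7.png",cv2.resize(im[80:280,200:460,::-1],None,fx=3,fy=3,interpolation=cv2.INTER_CUBIC))
E
```

```text
[0.54178651 0.05008945 0.11983807] [-0.47171212 -0.56746894 -1.15109458] 0.31312563774680474 [[-9.13444933e-02 -3.61986517e-04  9.95819287e-01]
 [-9.95819351e-01  9.82160968e-05 -9.13444634e-02]
 [-6.47400193e-05 -9.99999930e-01 -3.69444678e-04]] [-6.5 31.7 98.8  0.  49.5 88.7]
[{'position': [0.5544, 0.0499, 0.1216], 'confidence': 0.97}] [{'position': [0.6357, 0.0431, 0.1204], 'confidence': 0.58}]
```

View pics/w7.png

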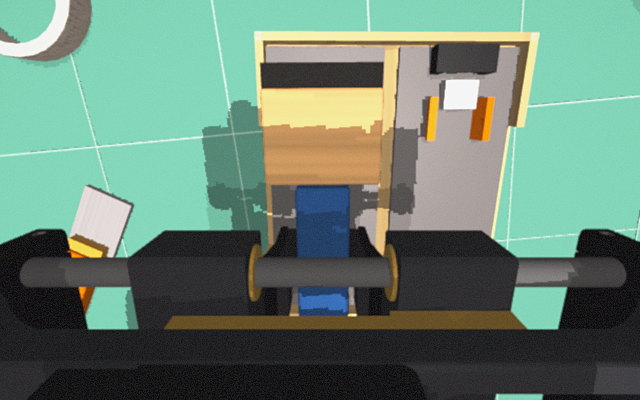

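View pics/s7.png

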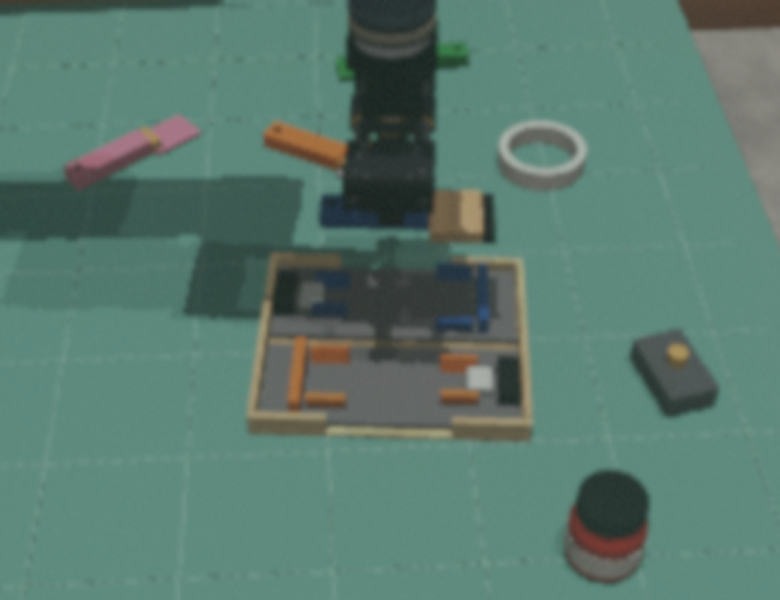

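Request:
jog_arm([
  {"delta_pos":[1,0,-35],"turn":0,"fingers":0},
  {"delta_pos":[1,0,-65],"turn":0,"fingers":0},
  {"delta_pos":[1,0,-80],"turn":0,"fingers":0},
  {"delta_pos":[1,0,-80],"turn":0,"fingers":0},
  {"delta_pos":[1,0,-80],"turn":0,"fingers":0},
])

```text
time_s: 9.72
position: [0.5426, 0.0501, 0.0394]
tcp_rot: [[-0.092, -0.002, 0.996], [-0.996, 0.0, -0.092], [-0.0, -1.0, -0.002]]
force: [0.0, -0.1, -0.4]
opening: 0.317
```

```bash
python3 - <<'E'
from h import *
im,M,ci=snap("w8");np.save("M8.npy",M);s=read_state();print(s["position"],s["force"],s["opening"])
im=capture("side");cv2.imwrite("pics/s8.png",cv2.resize(im[140:240,260:400,::-1],None,fx=5,fy=5,interpolation=cv2.INTER_CUBIC))
E
```

```text
[0.54351004 0.04997783 0.04033107] [-0.1016172  -0.02241255 -0.4066518 ] 0.3145010374959076
```

View pics/w8.png

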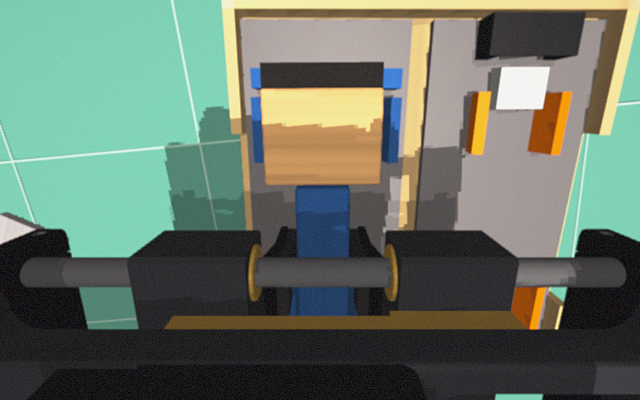

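View pics/s8.png

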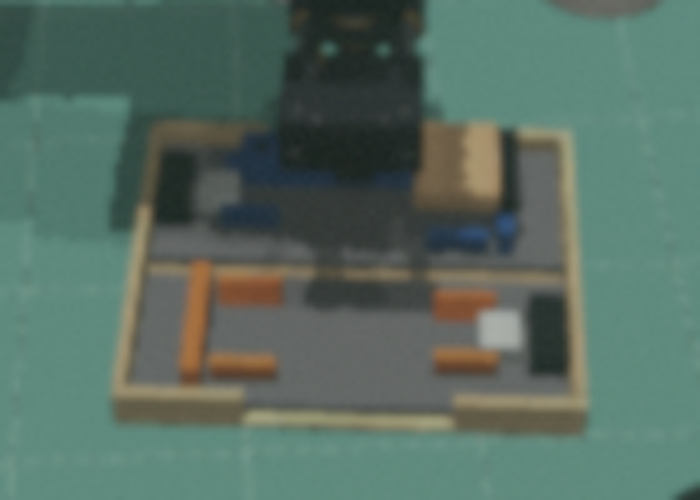

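```bash
python3 - <<'E'
from h import *
im=cv2.imread("pics/w8.png");M=np.load("M8.npy");ci=camera_info("wrist")
cv2.imwrite("pics/w8c.png",cv2.resize(im[0:240,220:420],None,fx=3,fy=2.5,interpolation=cv2.INTER_CUBIC))
u=np.array([.9956,-.0936]);n=np.array([.0936,.9956]);B=np.array([.5458,.0493])
def bay(p): d=p[:2]-B; return (d@u*1000).round(1),(d@n*1000).round(1)
for px,z in [((251,69),.03),((251,88),.03),((402,69),.03),((402,88),.03),((261,63),.049),((383,63),.049),((264,184),.049),((380,184),.049),((295,186),.055),((349,186),.055)]:
    print(px,bay(ray(*px,z,M,ci)))
E
```

```text
(251, 69) (np.float64(89.4), np.float64(39.2))
(251, 88) (np.float64(80.0), np.float64(39.8))
(402, 69) (np.float64(89.5), np.float64(-39.9))
(402, 88) (np.float64(80.1), np.float64(-40.5))
(261, 63) (np.float64(89.9), np.float64(30.4))
(383, 63) (np.float64(89.9), np.float64(-26.5))
(264, 184) (np.float64(32.0), np.float64(31.8))
(380, 184) (np.float64(32.1), np.float64(-27.9))
(295, 186) (np.float64(32.4), np.float64(15.3))
(349, 186) (np.float64(32.4), np.float64(-11.4))
```

View pics/w8c.png

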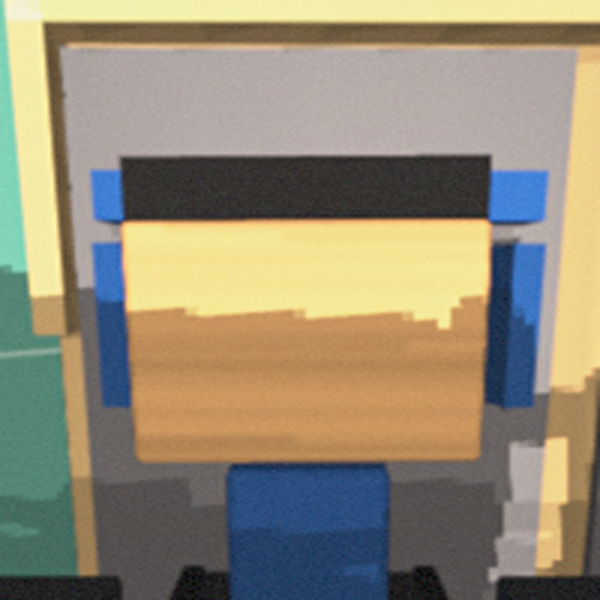

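Request:
jog_arm([
  {"delta_pos":[-0.2,-2.2,0],"turn":0,"fingers":0},
  {"delta_pos":[-0.2,-2.2,-4],"turn":0,"fingers":0},
  {"delta_pos":[-0.2,-2.2,-7],"turn":0,"fingers":0},
  {"delta_pos":[-0.2,-2.2,-10],"turn":0,"fingers":0},
  {"delta_pos":[-0.2,-2.2,-10],"turn":0,"fingers":0},
])

```text
time_s: 10.23
position: [0.543, 0.0478, 0.03]
tcp_rot: [[-0.092, 0.001, 0.996], [-0.996, -0.0, -0.092], [-0.0, -1.0, 0.001]]
force: [-0.4, 0.5, 1.7]
opening: 0.317
```

Request:
jog_arm([
  {"delta_pos":[0,0,-2],"turn":0,"fingers":0},
  {"delta_pos":[0,0,-4],"turn":0,"fingers":0},
  {"delta_pos":[0,0,-5],"turn":0,"fingers":0},
  {"delta_pos":[0,0,-5],"turn":0,"fingers":0},
  {"delta_pos":[0,0,-5],"turn":0,"fingers":0},
])

```text
time_s: 10.65
position: [0.5425, 0.0479, 0.0249]
tcp_rot: [[-0.092, -0.001, 0.996], [-0.996, 0.0, -0.092], [-0.0, -1.0, -0.001]]
force: [-1.6, 0.1, 2.3]
opening: 0.315
```

```bash
python3 - <<'E'
from h import *
im,M,ci=snap("w9");np.save("M9.npy",M);s=read_state();print(s["position"],s["force"],s["moment"],s["opening"])
cv2.imwrite("pics/w9c.png",cv2.resize(im[0:330,200:440,::-1],None,fx=2.5,fy=1.8,interpolation=cv2.INTER_CUBIC))
im=capture("side");cv2.imwrite("pics/s9.png",cv2.resize(im[140:240,260:400,::-1],None,fx=5,fy=5,interpolation=cv2.INTER_CUBIC))
E
```

```text
[0.54255611 0.04794465 0.02492796] [-0.25378176  0.62618877  3.87473933] [ 0.11771482  0.20777529 -0.02238534] 0.3141900434089188
```

View pics/w9c.png

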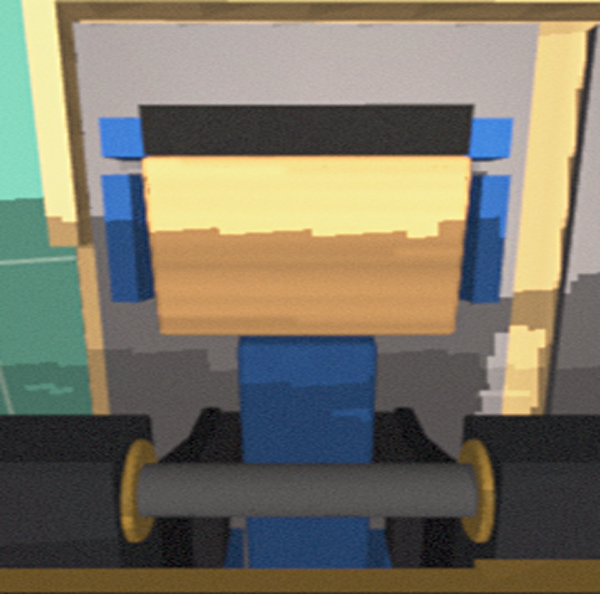

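View pics/s9.png

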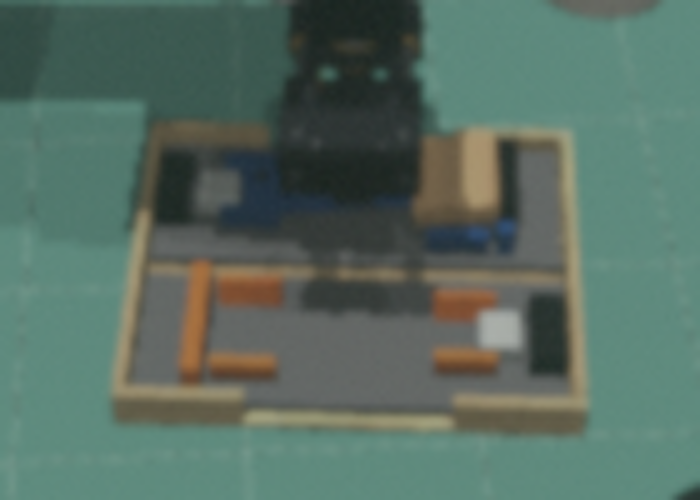

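Request:
jog_arm([
  {"delta_pos":[-3,0.3,0],"turn":0,"fingers":0},
  {"delta_pos":[-6,0.6,0],"turn":0,"fingers":0},
  {"delta_pos":[-9,0.8,0],"turn":0,"fingers":0},
  {"delta_pos":[-12,1.1,0],"turn":0,"fingers":0},
  {"delta_pos":[-14,1.3,0],"turn":0,"fingers":0},
  {"delta_pos":[-16,1.5,0],"turn":0,"fingers":0},
  {"delta_pos":[-16,1.5,0],"turn":0,"fingers":0},
  {"delta_pos":[-16,1.5,0],"turn":0,"fingers":0},
])

```text
time_s: 11.42
position: [0.5295, 0.0489, 0.0253]
tcp_rot: [[-0.093, 0.006, 0.996], [-0.996, -0.001, -0.093], [0.0, -1.0, 0.006]]
force: [6.3, -0.1, -1.6]
opening: 0.318
```

```bash
cat > look.py <<'E'
import sys
from h import *
n=sys.argv[1]
im,M,ci=snap("w"+n);np.save(f"M{n}.npy",M);s=read_state();print(s["position"],s["force"],s["moment"],s["opening"])
cv2.imwrite(f"pics/w{n}c.png",cv2.resize(im[0:330,200:440,::-1],None,fx=2.5,fy=1.8,interpolation=cv2.INTER_CUBIC))
im=capture("side");cv2.imwrite(f"pics/s{n}.png",cv2.resize(im[140:240,260:400,::-1],None,fx=5,fy=5,interpolation=cv2.INTER_CUBIC))
E
python3 look.py 10
```

```text
[0.52951615 0.04893826 0.02529232] [ 5.97324057 -0.72052133 -2.31645254] [ 0.00297347 -1.01707745 -0.00328587] 0.3148351099337051
```

View pics/w10c.png

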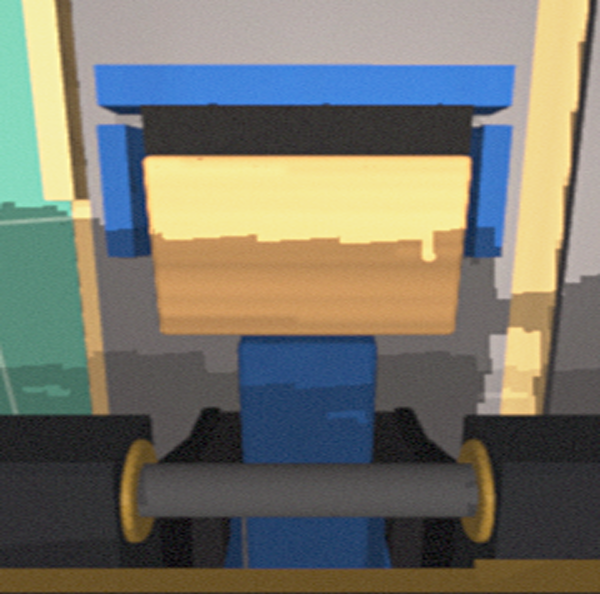

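View pics/s10.png

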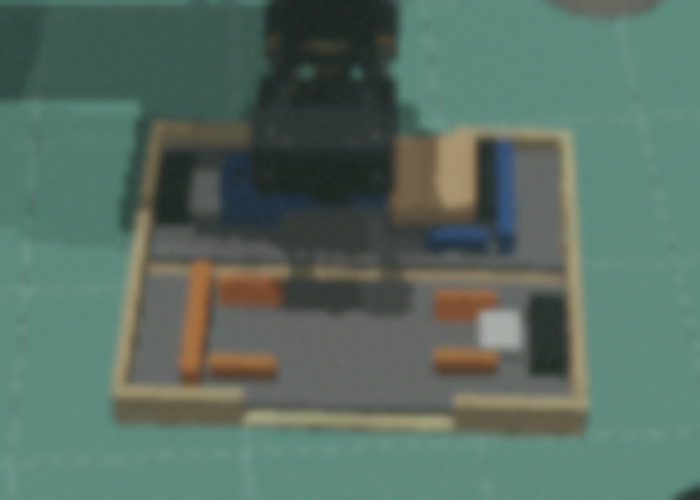

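Request:
jog_arm([
  {"delta_pos":[-3,0.3,0],"turn":0,"fingers":0},
  {"delta_pos":[-3,0.3,0],"turn":0,"fingers":0},
  {"delta_pos":[-3,0.3,-2],"turn":0,"fingers":0},
  {"delta_pos":[-3,0.3,-4],"turn":0,"fingers":0},
  {"delta_pos":[-3,0.3,-6],"turn":0,"fingers":0},
  {"delta_pos":[-3,0.3,-8],"turn":0,"fingers":0},
  {"delta_pos":[-3,0.3,-8],"turn":0,"fingers":0},
])

```text
time_s: 12.1
position: [0.5274, 0.049, 0.0178]
tcp_rot: [[-0.093, 0.007, 0.996], [-0.996, -0.001, -0.093], [0.0, -1.0, 0.007]]
force: [6.6, -1.4, 2.0]
opening: 0.318
```

```bash
python3 look.py 11
```

```text
[0.52750672 0.04900773 0.01787396] [ 7.45665729 -1.10410309  1.20052883] [-0.06486298 -0.84174104 -0.07382869] 0.31756800960698434
```

View pics/w11c.png

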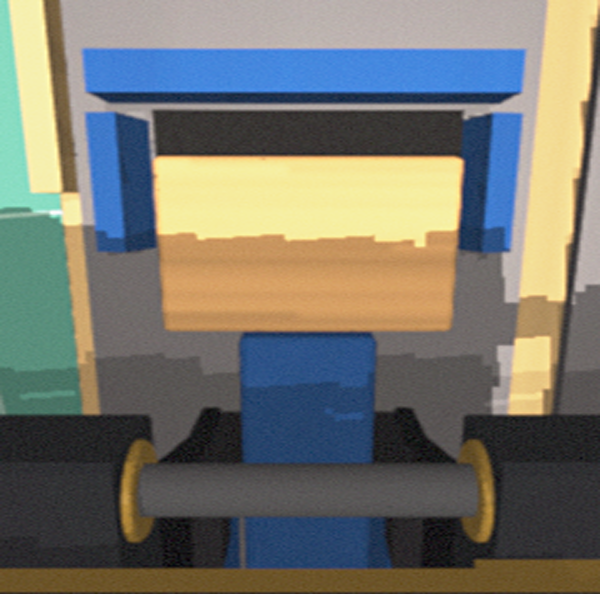

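Request:
jog_arm([
  {"delta_pos":[0,0,-2],"turn":0,"fingers":0},
  {"delta_pos":[0,0,-4],"turn":0,"fingers":0},
  {"delta_pos":[0,0,-4],"turn":0,"fingers":0},
  {"delta_pos":[0,0,-4],"turn":0,"fingers":0},
])

```text
time_s: 12.53
position: [0.5279, 0.049, 0.0167]
tcp_rot: [[-0.092, 0.01, 0.996], [-0.996, -0.001, -0.092], [0.0, -1.0, 0.01]]
force: [2.4, -0.9, 22.0]
opening: 0.314
```

```bash
python3 look.py 12
```

```text
[0.52786549 0.04899636 0.01666966] [ 2.42308473 -1.18237907 24.28948381] [-0.07921761 -0.29959108 -0.00864498] 0.3158772702035272
```

View pics/w12c.png

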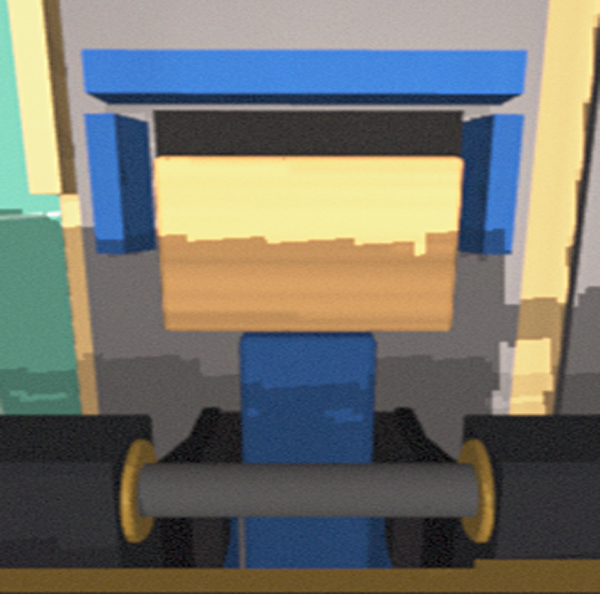

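Request:
jog_arm([
  {"delta_pos":[0,0,3],"turn":0,"fingers":0},
  {"delta_pos":[0,0,4],"turn":0,"fingers":50},
  {"delta_pos":[0,0,4],"turn":0,"fingers":55},
  {"delta_pos":[0,0,4],"turn":0,"fingers":55},
  {"delta_pos":[0,0,4],"turn":0,"fingers":55},
  {"delta_pos":[0,0,4],"turn":0,"fingers":55},
  {"delta_pos":[0,0,20],"turn":0,"fingers":55},
  {"delta_pos":[0,0,60],"turn":0,"fingers":55},
  {"delta_pos":[-20,0,100],"turn":0,"fingers":60},
  {"delta_pos":[-50,0,140],"turn":0,"fingers":60},
  {"delta_pos":[-50,0,140],"turn":0,"fingers":60},
  {"delta_pos":[-50,0,140],"turn":0,"fingers":60},
  {"delta_pos":[-50,0,140],"turn":0,"fingers":60},
])

```text
time_s: 13.72
position: [0.4739, 0.0496, 0.1529]
tcp_rot: [[-0.092, 0.001, 0.996], [-0.996, -0.0, -0.092], [0.0, -1.0, 0.001]]
force: [0.8, -0.1, 0.2]
opening: 0.599
```

```bash
python3 look.py 13; python3 - <<'E'
from h import *
for t in ["squeegee_center","squeegee_tip","knife_center","knife_tip"]:
  for c in("wrist","side","scene"):
    if c=="scene": capture(c) if t=="squeegee_center" else 0
    print(t,c,[([round(float(v),4) for v in d["position"]],round(d["confidence"],2)) for d in tip_of(t,c)])
E
```

```text
[0.47401703 0.04958852 0.15210892] [-0.42727845 -0.2622053  -0.28744122] [ 0.0737535   0.06513542 -0.00958051] 0.5967598786608808
squeegee_center wrist [([0.5463, 0.0486, 0.0225], 0.76)]
squeegee_center side [([0.6094, -0.4704, 0.0098], 0.92), ([0.5477, 0.0471, 0.0224], 0.87), ([0.3883, -0.5252, 0.0109], 0.69)]
squeegee_center scene [([0.3907, -0.5232, 0.0139], 0.91), ([0.6105, -0.4652, 0.0094], 0.68)]
squeegee_tip wrist [([0.6266, 0.0412, 0.017], 0.62)]
squeegee_tip side [([0.6756, -0.4218, 0.0037], 0.86), ([0.4615, -0.4897, 0.0037], 0.66), ([0.5585, 0.2456, 0.0067], 0.36)]
squeegee_tip scene [([0.6249, 0.0415, 0.0185], 0.77), ([0.6791, -0.4197, 0.0068], 0.61)]
knife_center wrist [([0.4845, 0.2882, 0.0112], 0.7), ([0.4882, 0.2897, 0.0011], 0.23)]
knife_center side [([0.2662, 0.312, 0.0089], 0.89), ([0.4882, 0.2894, 0.0106], 0.63), ([0.5797, 0.4735, 0.0115], 0.59)]
knife_center scene [([0.2661, 0.313, 0.0083], 0.86), ([0.5815, 0.4709, 0.0061], 0.82), ([0.5468, 0.0488, 0.0239], 0.69), ([0.4859, 0.2871, 0.0127], 0.66), ([0.5387, -0.0589, 0.0102], 0.57)]
knife_tip wrist [([0.5599, 0.2481, 0.0021], 0.74)]
knife_tip side [([0.5012, 0.4632, 0.0032], 0.83), ([0.5566, 0.2432, 0.0055], 0.7), ([0.3325, 0.3652, -0.0011], 0.7), ([0.547, 0.0484, 0.0228], 0.26)]
knife_tip scene [([0.3243, 0.3669, -0.0009], 0.67), ([0.5564, 0.2473, 0.0012], 0.65), ([0.4994, 0.466, 0.0058], 0.61)]
```

View pics/w13.png

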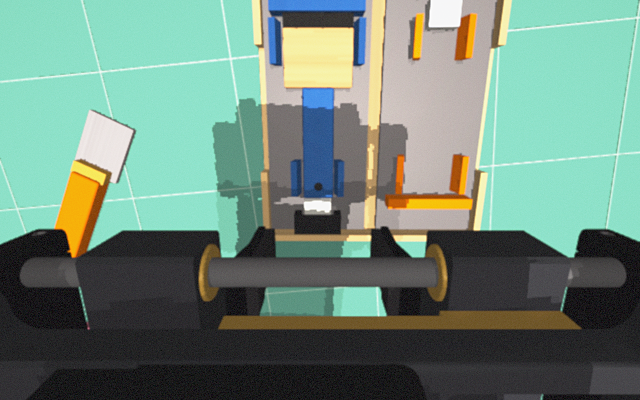

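View pics/s13.png

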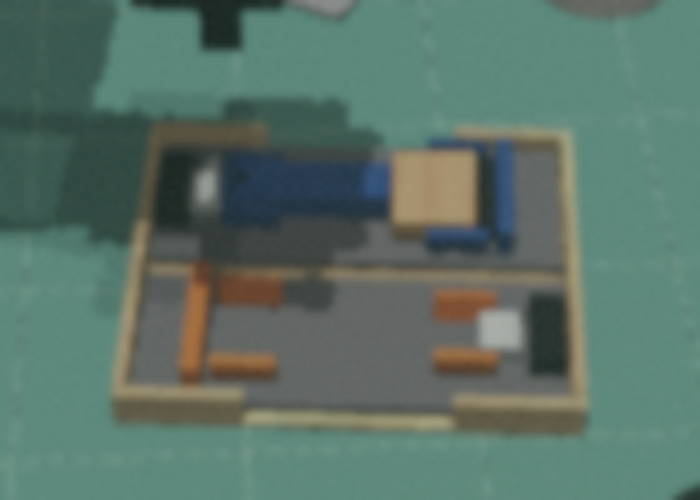

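Request:
jog_arm([
  {"delta_pos":[20,30,40],"turn":7,"fingers":60},
  {"delta_pos":[40,60,50],"turn":14,"fingers":60},
  {"delta_pos":[60,90,50],"turn":21,"fingers":60},
  {"delta_pos":[89,120,50],"turn":28,"fingers":60},
  {"delta_pos":[89,150,50],"turn":35,"fingers":60},
  {"delta_pos":[89,191,50],"turn":42,"fingers":60},
  {"delta_pos":[89,191,50],"turn":49,"fingers":60},
  {"delta_pos":[89,191,50],"turn":56,"fingers":60},
  {"delta_pos":[89,191,50],"turn":63,"fingers":60},
  {"delta_pos":[89,191,50],"turn":70,"fingers":60},
  {"delta_pos":[89,191,50],"turn":77,"fingers":60},
  {"delta_pos":[89,191,50],"turn":84,"fingers":60},
  {"delta_pos":[89,191,50],"turn":91,"fingers":60},
  {"delta_pos":[89,191,50],"turn":98,"fingers":60},
  {"delta_pos":[89,191,50],"turn":105,"fingers":60},
  {"delta_pos":[89,191,50],"turn":112,"fingers":60},
  {"delta_pos":[89,191,50],"turn":119,"fingers":60},
  {"delta_pos":[89,191,50],"turn":126,"fingers":60},
  {"delta_pos":[89,191,50],"turn":133,"fingers":60},
  {"delta_pos":[89,191,50],"turn":140,"fingers":60},
])

```text
time_s: 16.13
position: [0.5626, 0.2406, 0.2029]
tcp_rot: [[0.707, -0.0, -0.708], [0.708, -0.0, 0.707], [-0.0, -1.0, 0.0]]
force: [-0.1, 0.1, -0.0]
opening: 0.598
```

Request:
jog_arm([
  {"delta_pos":[0,0,0],"turn":7,"fingers":60},
  {"delta_pos":[0,0,0],"turn":12,"fingers":60},
  {"delta_pos":[0,0,0],"turn":12,"fingers":60},
  {"delta_pos":[0,0,0],"turn":12,"fingers":60},
  {"delta_pos":[0,0,0],"turn":12,"fingers":60},
])

```text
time_s: 16.55
position: [0.5627, 0.2406, 0.203]
tcp_rot: [[0.551, -0.0, -0.835], [0.835, 0.0, 0.551], [0.0, -1.0, 0.0]]
force: [-0.3, 0.2, -0.3]
opening: 0.604
```

```bash
python3 look.py 14;python3 - <<'E'
from h import *
print(read_state()["tcp_rot"],read_state()["joint_positions"].round(1))
for t in ["knife_center","knife_tip"]:
    print(t,[([round(float(v),4) for v in d["position"]],round(d["confidence"],2)) for d in tip_of(t,"wrist")])
E
```

```text
[0.56272831 0.24063051 0.20293127] [-0.33249574  1.40093459 -0.59772618] [ 0.06539207 -0.01061346  0.03521755] 0.5994484104958526
[[ 5.50027927e-01 -4.49911257e-06 -8.35146262e-01]
 [ 8.35146262e-01  1.25379040e-05  5.50027927e-01]
 [ 7.99634608e-06 -1.00000000e+00  1.06536144e-05]] [ 12.7  30.   84.7   0.   65.3 -43.9]
knife_center [([0.5784, 0.4724, 0.0118], 0.94), ([0.4846, 0.2872, 0.0111], 0.76), ([0.4563, -0.0511, 0.0141], 0.69)]
knife_tip [([0.4993, 0.4635, 0.0015], 0.84), ([0.5595, 0.2496, 0.0036], 0.65), ([0.483, 0.2902, 0.0099], 0.16)]
```

View pics/w14.png

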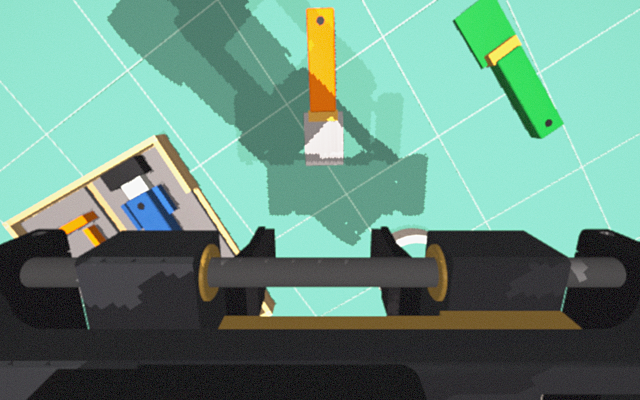

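```bash
python3 - <<'E'
from h import *
im=cv2.imread("pics/w14.png"); M=np.load("M14.npy"); ci=camera_info("wrist")
hsv=cv2.cvtColor(im,cv2.COLOR_BGR2HSV)
m=cv2.inRange(hsv,(8,150,100),(25,255,255)); m[125:]=0;m[:,:280]=0;m[:,370:]=0
y=np.where(m.any(1))[0];print(y.min(),y.max())
ps=[]
for v in range(12,108,8):
    x=np.where(m[v])[0]
    if len(x):
        p=ray((x[0]+x[-1])/2,v,.02,M,ci);ps.append(p[:2]);print(v,x[0],x[-1],p[:2].round(4))
d=ps[-1]-ps[0];a=np.degrees(np.arctan2(d[1],d[0]));print("heading",a);d/=np.linalg.norm(d)
b=ray(320.5,7.5,.02,M,ci)[:2];t=ray(324,165,.003,M,ci)[:2];h=ray(321,112,.02,M,ci)[:2]
print("butt",b,"tip",t,np.linalg.norm(t-b),np.linalg.norm(h-b),"c",b+.08*d,t-.08*d,(b+t)/2,"grip",(b+t)/2-.015*d)
E
```

```text
8 120
12 306 333 [0.4236 0.3304]
20 307 333 [0.4299 0.3269]
28 307 333 [0.4359 0.3229]
36 308 333 [0.4423 0.3193]
44 308 334 [0.4487 0.3156]
52 308 334 [0.455  0.3115]
60 308 334 [0.4613 0.3073]
68 309 334 [0.468  0.3035]
76 309 334 [0.4744 0.2992]
84 309 334 [0.481  0.2949]
92 310 334 [0.4879 0.2909]
100 310 335 [0.4949 0.2869]
heading -31.412303157230582
butt [0.42087713 0.33345957] tip [0.55626512 0.24849068] 0.15984248220661523 0.09975328260575342 c [0.48915224 0.29176413] [0.48799001 0.29018612] [0.48857112 0.29097512] grip [0.47576954 0.29879302]
```

Request:
jog_arm([
  {"delta_pos":[-87,58,-100],"turn":1.2,"fingers":60},
  {"delta_pos":[-87,58,-100],"turn":1.2,"fingers":60},
  {"delta_pos":[-87,58,-100],"turn":1.2,"fingers":60},
  {"delta_pos":[-87,58,-130],"turn":1.2,"fingers":60},
  {"delta_pos":[-87,58,-160],"turn":1.2,"fingers":60},
  {"delta_pos":[-87,58,-175],"turn":1.2,"fingers":60},
  {"delta_pos":[-87,58,-175],"turn":1.2,"fingers":60},
  {"delta_pos":[-87,58,-175],"turn":1.2,"fingers":60},
])

```text
time_s: 17.42
position: [0.4756, 0.2986, 0.0274]
tcp_rot: [[0.532, -0.001, -0.847], [0.847, -0.0, 0.532], [-0.001, -1.0, 0.001]]
force: [0.2, 0.2, 0.5]
opening: 0.596
```

```bash
python3 look.py 15
```

```text
[0.47670854 0.29888703 0.02852123] [ 0.93252489 -0.38138419 -0.17008804] [ 0.11233616 -0.03802833  0.01928925] 0.6019502869505238
```

View pics/w15.png

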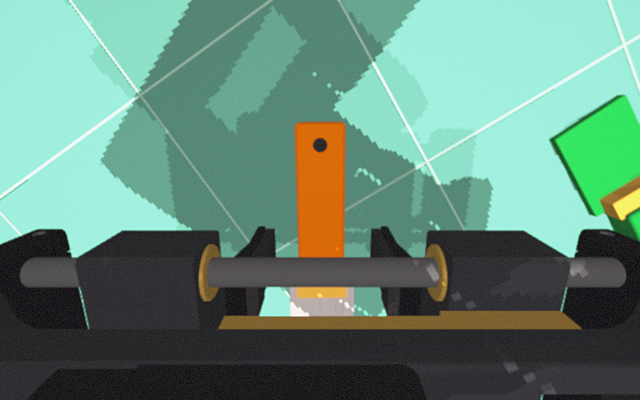

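Request:
jog_arm([
  {"delta_pos":[0,0,-15],"turn":0,"fingers":60},
  {"delta_pos":[0,0,-23],"turn":0,"fingers":60},
  {"delta_pos":[0,0,-23],"turn":0,"fingers":60},
  {"delta_pos":[0,0,-23],"turn":0,"fingers":0},
  {"delta_pos":[0,0,-23],"turn":0,"fingers":0},
  {"delta_pos":[0,0,-23],"turn":0,"fingers":0},
  {"delta_pos":[0,0,-23],"turn":0,"fingers":0},
  {"delta_pos":[0,0,-23],"turn":0,"fingers":0},
  {"delta_pos":[0,0,-23],"turn":0,"fingers":0},
  {"delta_pos":[0,0,-23],"turn":0,"fingers":0},
  {"delta_pos":[0,0,-23],"turn":0,"fingers":0},
])

```text
time_s: 18.43
position: [0.4759, 0.2986, 0.0054]
tcp_rot: [[0.531, 0.0, -0.847], [0.847, 0.0, 0.531], [0.0, -1.0, -0.0]]
force: [-0.7, -0.9, 4.8]
opening: 0.315
```

Request:
jog_arm([
  {"delta_pos":[0,0,30],"turn":0,"fingers":0},
  {"delta_pos":[0,0,70],"turn":0,"fingers":0},
  {"delta_pos":[0,-20,100],"turn":-7,"fingers":0},
  {"delta_pos":[10,-40,115],"turn":-14,"fingers":0},
  {"delta_pos":[20,-60,115],"turn":-21,"fingers":0},
  {"delta_pos":[30,-80,115],"turn":-28,"fingers":0},
  {"delta_pos":[40,-100,115],"turn":-35,"fingers":0},
  {"delta_pos":[50,-125,115],"turn":-42,"fingers":0},
  {"delta_pos":[62,-150,115],"turn":-49,"fingers":0},
  {"delta_pos":[62,-175,115],"turn":-56,"fingers":0},
  {"delta_pos":[62,-200,115],"turn":-63,"fingers":0},
  {"delta_pos":[62,-225,115],"turn":-70,"fingers":0},
  {"delta_pos":[62,-250,115],"turn":-77,"fingers":0},
  {"delta_pos":[62,-275,115],"turn":-84,"fingers":0},
  {"delta_pos":[62,-300,115],"turn":-91,"fingers":0},
  {"delta_pos":[62,-320,115],"turn":-98,"fingers":0},
  {"delta_pos":[62,-335,115],"turn":-105,"fingers":0},
  {"delta_pos":[62,-345,115],"turn":-112,"fingers":0},
  {"delta_pos":[62,-357,115],"turn":-119,"fingers":0},
  {"delta_pos":[62,-357,115],"turn":-126,"fingers":0},
])

```text
time_s: 20.1
position: [0.538, -0.0605, 0.1195]
tcp_rot: [[0.365, 0.0, 0.931], [-0.931, -0.001, 0.365], [0.001, -1.0, 0.0]]
force: [0.3, -0.4, -1.4]
opening: 0.312
```

Request:
jog_arm([
  {"delta_pos":[0,0,0],"turn":-7,"fingers":0},
  {"delta_pos":[0,0,0],"turn":-14,"fingers":0},
  {"delta_pos":[0,0,0],"turn":-21,"fingers":0},
  {"delta_pos":[0,0,0],"turn":-27.3,"fingers":0},
  {"delta_pos":[0,0,-20],"turn":-27.3,"fingers":0},
  {"delta_pos":[0,0,-40],"turn":-27.3,"fingers":0},
  {"delta_pos":[0,0,-60],"turn":-27.3,"fingers":0},
  {"delta_pos":[0,0,-60],"turn":-27.3,"fingers":0},
  {"delta_pos":[0,0,-60],"turn":-27.3,"fingers":0},
])

```text
time_s: 20.85
position: [0.5367, -0.058, 0.0588]
tcp_rot: [[-0.094, -0.003, 0.996], [-0.996, 0.001, -0.094], [-0.001, -1.0, -0.003]]
force: [0.1, 0.1, -0.4]
opening: 0.318
```

```bash
python3 look.py 16; python3 -c "
from h import *
s=read_state();print(s['tcp_rot'],s['joint_positions'].round(1))"
```

```text
[ 0.53778041 -0.05830226  0.05985731] [-0.52124067 -0.54852007 -0.35943328] [0.063966   0.03100736 0.00073426] 0.3148731874124038
[[-9.40835781e-02  1.13418839e-03  9.95563656e-01]
 [-9.95564285e-01 -2.96885614e-04 -9.40832992e-02]
 [ 1.88860341e-04 -9.99999313e-01  1.15708952e-03]] [-18.   37.2 101.3   0.   41.4  77.4]
```

View pics/w16.png

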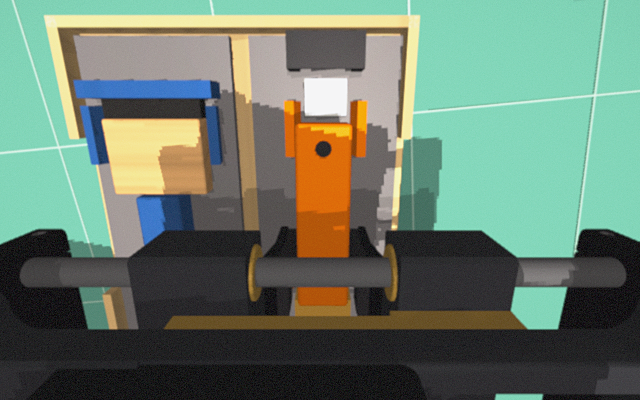

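View pics/s16.png

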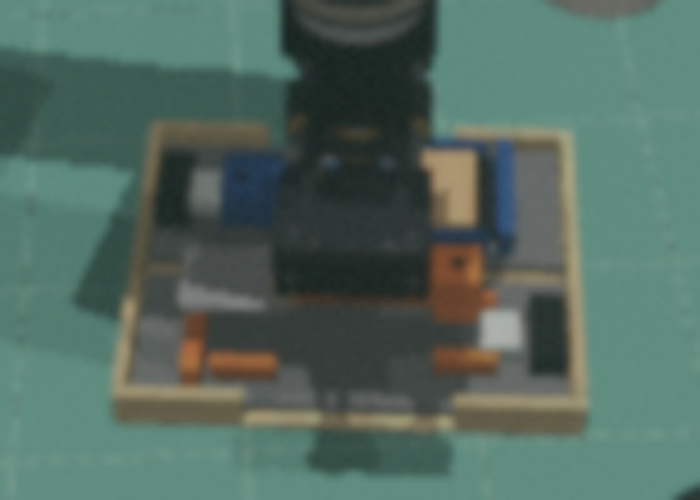

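```bash
cat > kb.py <<'E'
from h import *
u=np.array([-.9956,.0936]);n=np.array([-.0936,-.9956]);K=np.array([.5357,-.0582])
def bay(p): d=p[:2]-K; return (round(d@u*1000,1),round(d@n*1000,1))
E
python3 - <<'E'
from kb import *
im=cv2.imread("pics/w16.png");M=np.load("M16.npy");ci=camera_info("wrist")
cv2.imwrite("pics/w16c.png",cv2.resize(im[20:240,270:380],None,fx=4,fy=2.7,interpolation=cv2.INTER_CUBIC))
print("tcp",bay(np.array([.5378,-.0583])))
for px,z in [((296,124),.075),((350,124),.075),((297,305),.075),((348,305),.075),((305,116.5),.024),((348,116.5),.024),((285,100),.028),((295,157),.028),((366,100),.028),((366,157),.028)]:
    print(px,bay(ray(*px,z,M,ci)))
E
```

```text
tcp (np.float64(-2.1), np.float64(-0.1))
(296, 124) (np.float64(-66.8), np.float64(-13.9))
(350, 124) (np.float64(-66.7), np.float64(11.5))
(297, 305) (np.float64(30.4), np.float64(-15.6))
(348, 305) (np.float64(30.4), np.float64(12.5))
(305, 116.5) (np.float64(-69.0), np.float64(-12.4))
(348, 116.5) (np.float64(-69.0), np.float64(14.3))
(285, 100) (np.float64(-78.7), np.float64(-24.1))
(295, 157) (np.float64(-44.4), np.float64(-18.9))
(366, 100) (np.float64(-78.7), np.float64(24.7))
(366, 157) (np.float64(-44.3), np.float64(25.9))
```

View pics/w16c.png

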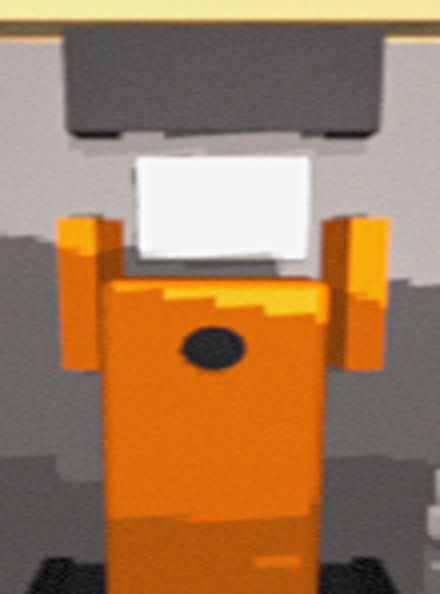

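Request:
jog_arm([
  {"delta_pos":[-0.2,-1.8,-10],"turn":0,"fingers":0},
  {"delta_pos":[-0.2,-1.8,-20],"turn":0,"fingers":0},
  {"delta_pos":[-0.2,-1.8,-24],"turn":0,"fingers":0},
  {"delta_pos":[-0.2,-1.8,-27],"turn":0,"fingers":0},
  {"delta_pos":[-0.2,-1.8,-29],"turn":0,"fingers":0},
  {"delta_pos":[-0.2,-1.8,-31],"turn":0,"fingers":0},
  {"delta_pos":[-0.2,-1.8,-33],"turn":0,"fingers":0},
  {"delta_pos":[-0.2,-1.8,-35],"turn":0,"fingers":0},
  {"delta_pos":[-0.2,-1.8,-35],"turn":0,"fingers":0},
  {"delta_pos":[-0.2,-1.8,-35],"turn":0,"fingers":0},
])

```text
time_s: 21.78
position: [0.5384, -0.0603, 0.0252]
tcp_rot: [[-0.094, 0.002, 0.996], [-0.996, -0.0, -0.094], [0.0, -1.0, 0.002]]
force: [1.2, -0.3, 1.3]
opening: 0.316
```

```bash
python3 look.py 17
```

```text
[ 0.5383599  -0.0603298   0.02518919] [ 2.14319065 -0.22574983  1.76022138] [ 0.12881196 -0.05232318 -0.05415691] 0.3157802236363262
```

View pics/w17c.png

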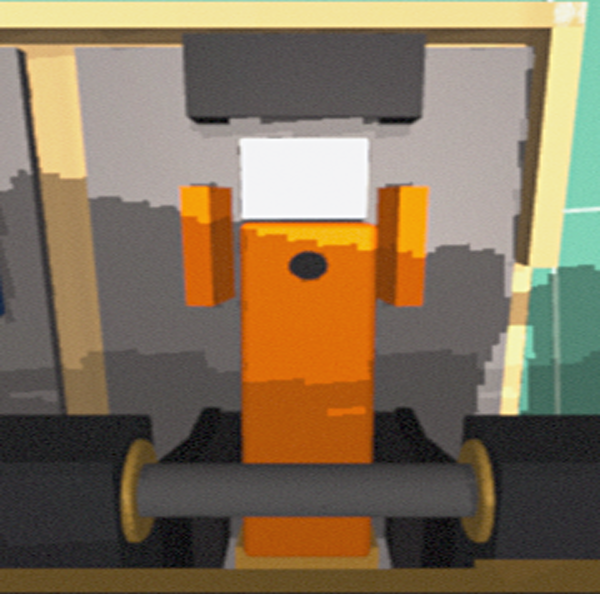

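View pics/s17.png

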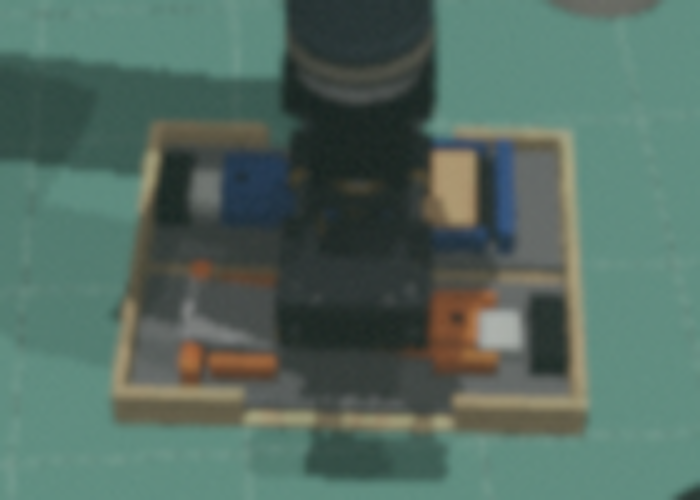

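Request:
jog_arm([
  {"delta_pos":[3,-0.3,0],"turn":0,"fingers":0},
  {"delta_pos":[6,-0.6,0],"turn":0,"fingers":0},
  {"delta_pos":[9,-0.8,0],"turn":0,"fingers":0},
  {"delta_pos":[12,-1.1,0],"turn":0,"fingers":0},
  {"delta_pos":[15,-1.4,0],"turn":0,"fingers":0},
  {"delta_pos":[17,-1.6,0],"turn":0,"fingers":0},
  {"delta_pos":[19,-1.8,0],"turn":0,"fingers":0},
  {"delta_pos":[19,-1.8,0],"turn":0,"fingers":0},
  {"delta_pos":[19,-1.8,0],"turn":0,"fingers":0},
])

```text
time_s: 22.63
position: [0.5483, -0.0604, 0.0245]
tcp_rot: [[-0.093, -0.017, 0.996], [-0.996, 0.003, -0.093], [-0.002, -1.0, -0.018]]
force: [-10.7, -0.6, 11.5]
opening: 0.317
```

```bash
python3 look.py 18
```

```text
[ 0.54825599 -0.06045679  0.02448594] [-10.4571809   -1.20644315  11.6520858 ] [-0.22817326  2.15988786 -0.15782339] 0.31959665380497787
```

View pics/w18c.png

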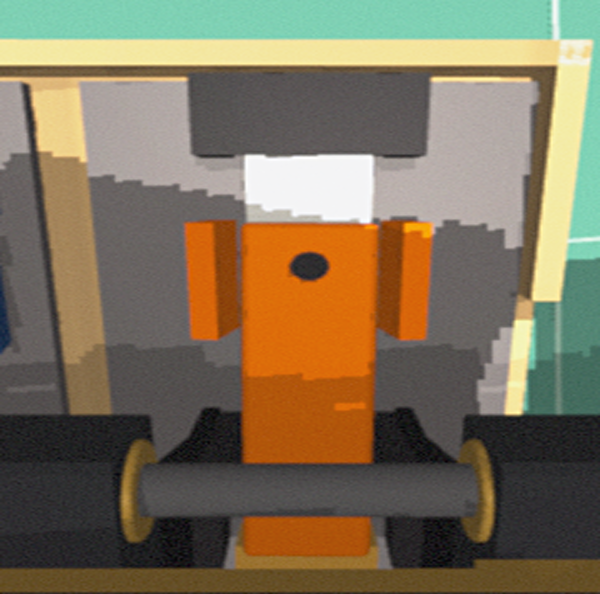

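View pics/s18.png

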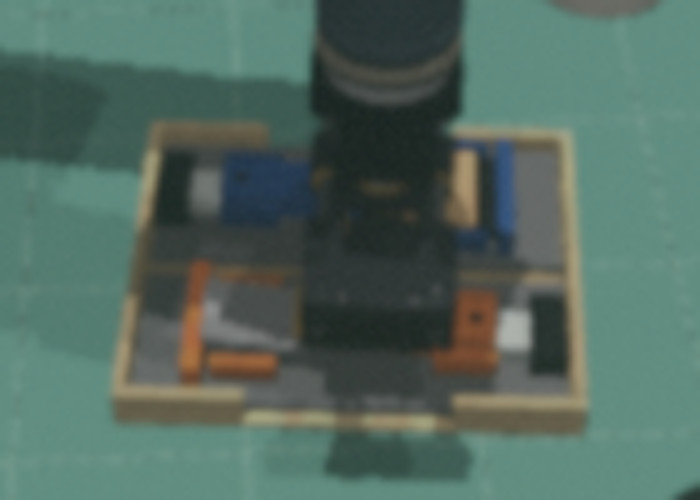

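Request:
jog_arm([
  {"delta_pos":[0,0,1.5],"turn":0,"fingers":0},
  {"delta_pos":[2,-0.2,1.5],"turn":0,"fingers":0},
  {"delta_pos":[4,-0.4,1.5],"turn":0,"fingers":0},
  {"delta_pos":[4,-0.4,1.5],"turn":0,"fingers":0},
  {"delta_pos":[4,-0.4,1.5],"turn":0,"fingers":0},
])

```text
time_s: 23.15
position: [0.5529, -0.0609, 0.0245]
tcp_rot: [[-0.093, -0.016, 0.996], [-0.996, 0.003, -0.093], [-0.002, -1.0, -0.017]]
force: [-8.1, -0.9, 0.2]
opening: 0.318
```

```bash
python3 look.py 19
```

```text
[ 0.55293198 -0.06091735  0.02455556] [-8.03862202 -1.33488877 -0.96727643] [-0.24965396  1.50828449 -0.13597906] 0.3160831885305003
```

View pics/w19c.png

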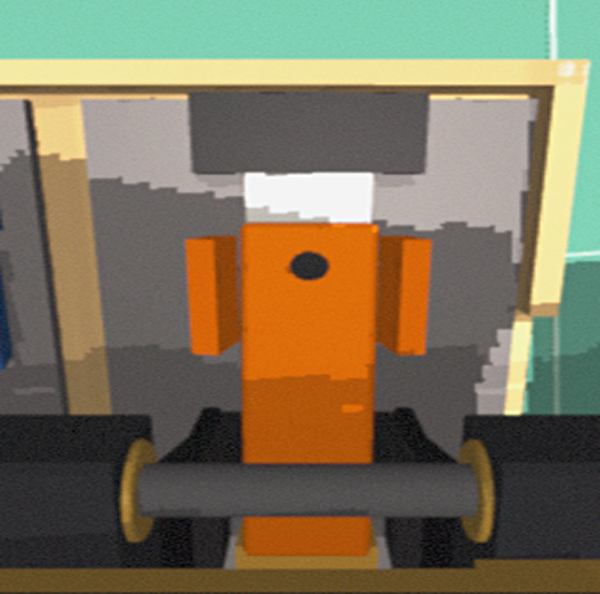

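View pics/s19.png

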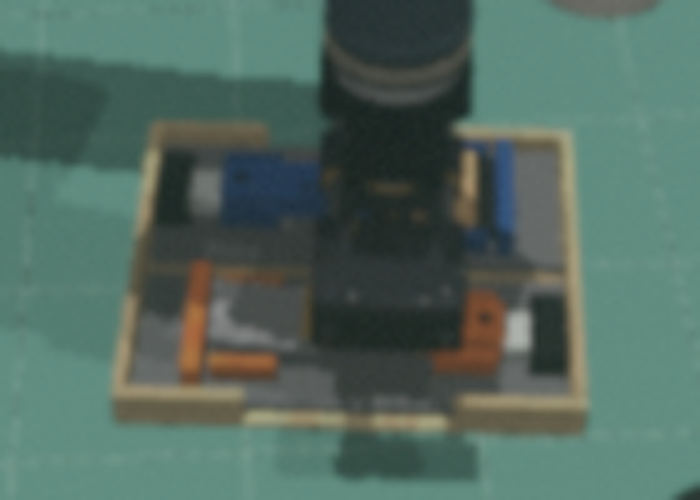

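Request:
jog_arm([
  {"delta_pos":[0,0,-2],"turn":0,"fingers":0},
  {"delta_pos":[0,0,-4],"turn":0,"fingers":0},
  {"delta_pos":[0,0,-6],"turn":0,"fingers":0},
  {"delta_pos":[0,0,-8],"turn":0,"fingers":0},
  {"delta_pos":[0,0,-10],"turn":0,"fingers":0},
  {"delta_pos":[0,0,-10],"turn":0,"fingers":0},
])

```text
time_s: 23.75
position: [0.5518, -0.0607, 0.017]
tcp_rot: [[-0.093, -0.018, 0.996], [-0.996, 0.004, -0.093], [-0.002, -1.0, -0.018]]
force: [-12.7, -1.1, 18.6]
opening: 0.318
```

```bash
python3 look.py 20
```

```text
[ 0.55182102 -0.06066997  0.01694767] [-13.77438438  -1.08542026  17.92815717] [-0.09311555  2.37496781 -0.12837424] 0.31887664018183737
```

View pics/w20c.png

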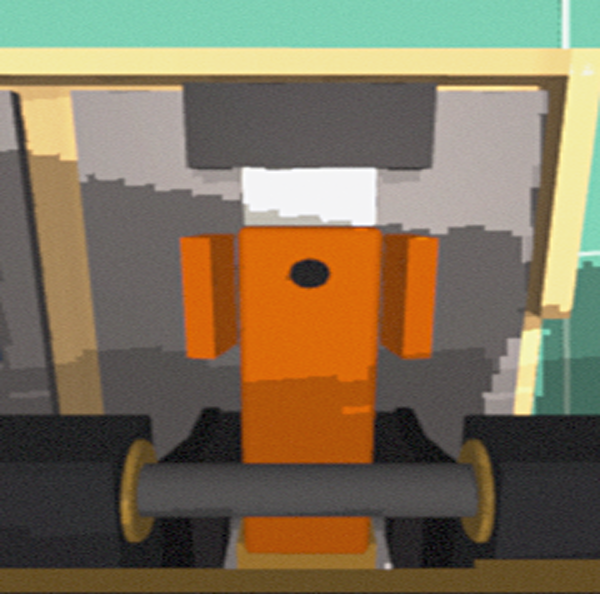

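View pics/s20.png

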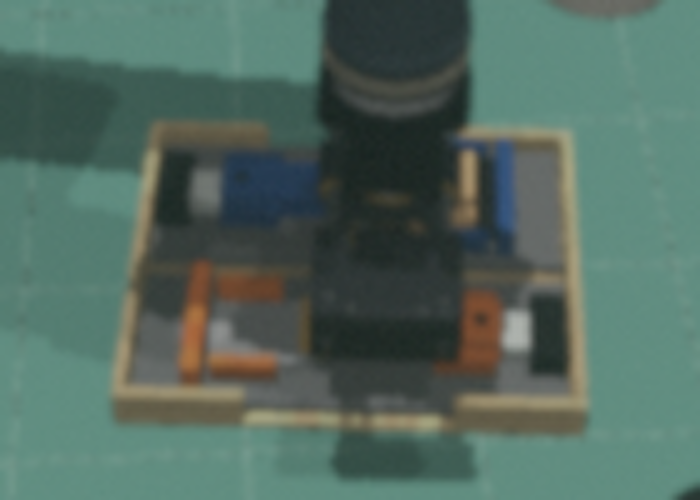

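Request:
jog_arm([
  {"delta_pos":[-2,0.2,2],"turn":0,"fingers":0},
  {"delta_pos":[-3,0.3,2],"turn":0,"fingers":0},
  {"delta_pos":[-4,0.4,2],"turn":0,"fingers":50},
  {"delta_pos":[-5,0.5,2],"turn":0,"fingers":55},
  {"delta_pos":[-5,0.5,2],"turn":0,"fingers":55},
  {"delta_pos":[-5,0.5,2],"turn":0,"fingers":55},
  {"delta_pos":[-5,0.5,2],"turn":0,"fingers":55},
  {"delta_pos":[-5,0.5,20],"turn":0,"fingers":55},
  {"delta_pos":[-5,0.5,60],"turn":0,"fingers":55},
  {"delta_pos":[-40,0,100],"turn":0,"fingers":55},
  {"delta_pos":[-80,0,140],"turn":0,"fingers":55},
  {"delta_pos":[-110,30,140],"turn":0,"fingers":55},
  {"delta_pos":[-110,55,140],"turn":0,"fingers":55},
  {"delta_pos":[-110,55,140],"turn":0,"fingers":55},
  {"delta_pos":[-110,55,140],"turn":0,"fingers":55},
  {"delta_pos":[-110,55,140],"turn":0,"fingers":55},
])

```text
time_s: 25.18
position: [0.4519, -0.0076, 0.1568]
tcp_rot: [[-0.093, 0.002, 0.996], [-0.996, -0.001, -0.093], [0.001, -1.0, 0.003]]
force: [0.9, -0.3, 0.2]
opening: 0.547
```

```bash
python3 look.py 21; python3 - <<'E'
from h import *
capture("scene")
B=dict(squeegee=(np.array([.5458,.0493]),np.array([.9956,-.0936])),knife=(np.array([.5357,-.0582]),np.array([-.9956,.0936])))
for t in ["squeegee_center","squeegee_tip","knife_center","knife_tip"]:
  O,u=B[t.split("_")[0]];n=np.array([-u[1],u[0]])
  for c in("wrist","side","scene"):
    for d in tip_of(t,c):
      p=np.array(d["position"]);q=p[:2]-O
      if np.linalg.norm(q)<.1: print(t,c,round(d["confidence"],2),(q@u*1000).round(1),(q@n*1000).round(1),((p[2]-.012)*1000).round(1))
for t in("jar_center","tape_center","weight_center"): print(t,[(np.round(d["position"],3),round(d["confidence"],2)) for d in tip_of(t,"side")])
E
```

```text
[ 0.45209205 -0.00801812  0.1565627 ] [-0.04285113  0.62027167  0.16657671] [ 0.0443074   0.12032011 -0.00931711] 0.5533302976912472
squeegee_center wrist 0.9 0.1 -1.3 7.7
squeegee_center side 0.81 0.5 0.0 14.8
squeegee_center scene 0.94 3.2 -2.2 11.3
squeegee_center scene 0.56 -2.1 -57.2 -10.4
squeegee_tip side 0.68 73.8 -3.9 11.1
squeegee_tip scene 0.68 81.4 -1.5 6.7
knife_center wrist 0.57 5.2 0.7 12.2
knife_center side 0.94 -1.1 0.8 11.5
knife_center scene 0.57 5.2 1.7 7.6
knife_tip wrist 0.91 76.4 -1.9 2.6
knife_tip side 0.79 81.0 2.2 1.6
knife_tip scene 0.94 85.0 2.4 5.7
jar_center [(array([ 0.698, -0.242,  0.034]), 0.68), (array([0.543, 0.05 , 0.012]), 0.35)]
tape_center [(array([0.721, 0.267, 0.008]), 0.85)]
weight_center [(array([ 0.455, -0.053,  0.015]), 0.69), (array([ 0.793, -0.062,  0.012]), 0.63)]
```

View pics/w21.png

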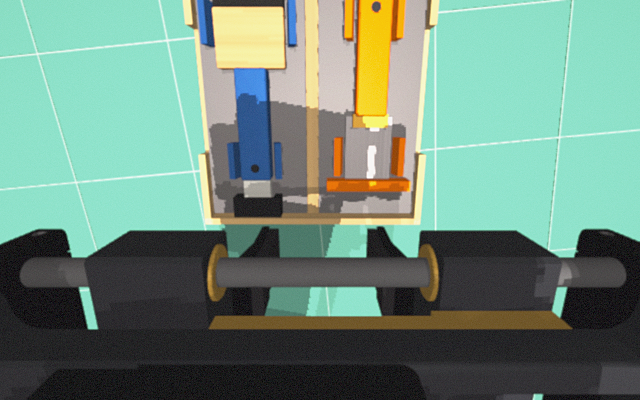

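View pics/s21.png

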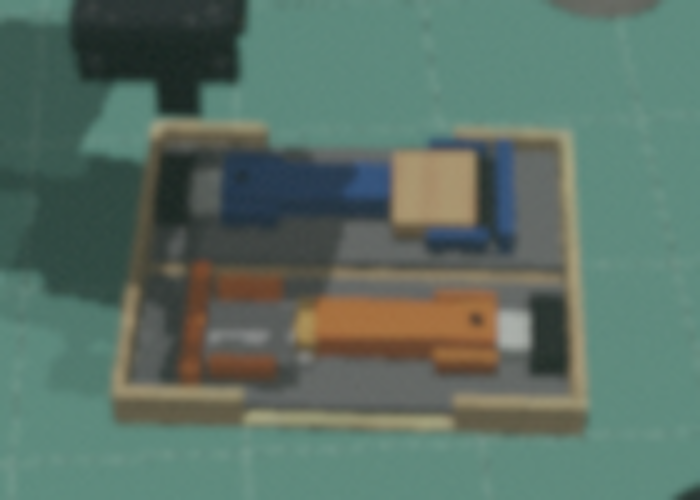

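Request:
jog_arm([
  {"delta_pos":[-30,0,40],"turn":0,"fingers":55},
  {"delta_pos":[-40,0,70],"turn":0,"fingers":55},
  {"delta_pos":[-40,0,70],"turn":0,"fingers":55},
  {"delta_pos":[-40,0,70],"turn":0,"fingers":55},
  {"delta_pos":[-40,0,70],"turn":0,"fingers":55},
])

```text
time_s: 26.5
position: [0.4108, -0.0074, 0.2266]
tcp_rot: [[-0.094, 0.001, 0.996], [-0.996, -0.0, -0.094], [0.0, -1.0, 0.001]]
force: [0.6, 0.0, -0.3]
opening: 0.55
```

```bash
python3 - <<'E'
from h import *
im,M,ci=snap("w22");np.save("M22.npy",M)
cv2.imwrite("pics/w22c.png",cv2.resize(im[0:230,190:450,::-1],None,fx=3,fy=2.6,interpolation=cv2.INTER_CUBIC))
im=capture("scene");cv2.imwrite("pics/sc22.png",im[:,:,::-1])
cv2.imwrite("pics/sc22c.png",cv2.resize(im[180:270,270:385,::-1],None,fx=6,fy=6,interpolation=cv2.INTER_CUBIC))
E
```

```text
(no output)
```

View pics/w22c.png

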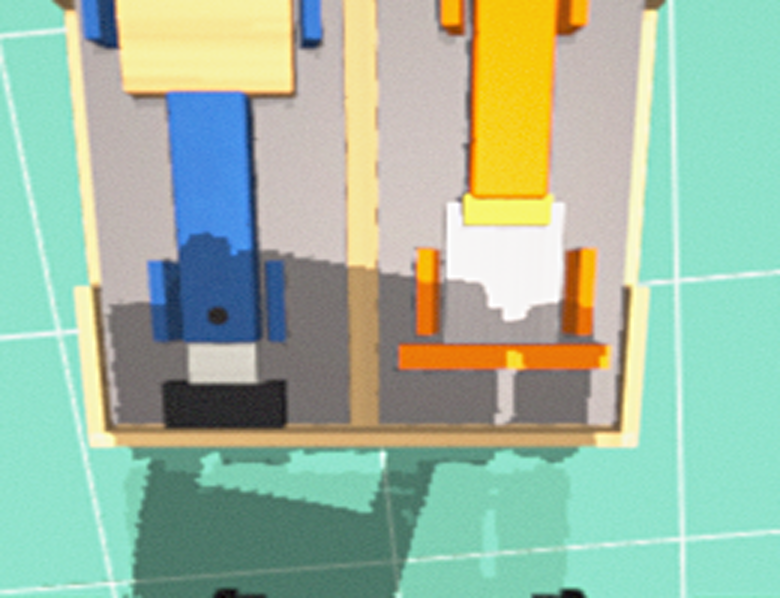

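View pics/sc22c.png

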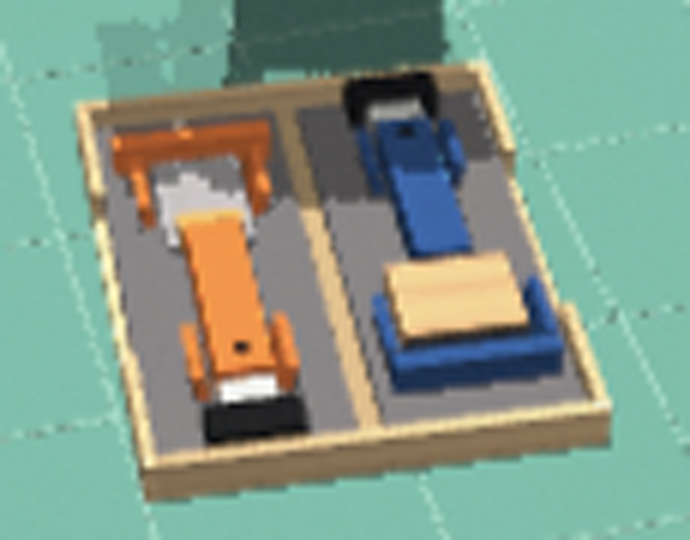

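```bash
python3 - <<'E'
from kb import *
M=np.load("M22.npy");ci=camera_info("wrist")
c=lambda x,y:(x/3+190-.33,y/2.6-.33)
def w(a,b,z): return round(np.linalg.norm(ray(*c(*a),z,M,ci)-ray(*c(*b),z,M,ci))*1000,1)
print("blade width top z .018", w((446,210),(566,210),.018), "near tip",w((441,325),(567,325),.018))
print("knife handle rel butt? front", bay(ray(*c(510,197),.032,M,ci)))
print("wall inner edge z.03",bay(ray(*c(500,345),.03,M,ci)))
B=np.array([.5458,.0493]);u=np.array([.9956,-.0936]);n=np.array([.0936,.9956])
def sb(p): d=p[:2]-B;return (d@u*1000).round(1),(d@n*1000).round(1)
print("sq butt",sb(ray(*c(219,341),.032,M,ci)),"housing",sb(ray(*c(224,381),.029,M,ci)),"head start",sb(ray(*c(208,96),.026,M,ci)))
print("sq head w",w((123,92),(294,92),.026))
E
python3 - <<'E'
import sys;sys.path.insert(0,'.')
from kb import *
M=np.load("M20.npy")
im=cv2.imread("pics/w21.png")
cv2.imwrite("pics/w21c.png",cv2.resize(im[0:230,180:450],None,fx=2.9,fy=2.6,interpolation=cv2.INTER_CUBIC))
M=np.load("M21.npy");ci=camera_info("wrist")
print("knife at butt hole", bay(ray(376,6,.032,M,ci)), "handle front",bay(ray(374,114,.032,M,ci)))
E
```

```text
blade width top z .018 44.8 near tip 48.7
knife handle rel butt? front (np.float64(21.1), np.float64(-0.2))
wall inner edge z.03 (np.float64(81.3), np.float64(-2.0))
sq butt (np.float64(-79.3), np.float64(-0.7)) housing (np.float64(-96.8), np.float64(-1.1)) head start (np.float64(18.3), np.float64(-0.6))
sq head w 60.4
knife at butt hole (np.float64(-66.9), np.float64(0.4)) handle front (np.float64(19.3), np.float64(2.4))
```

View pics/w21c.png

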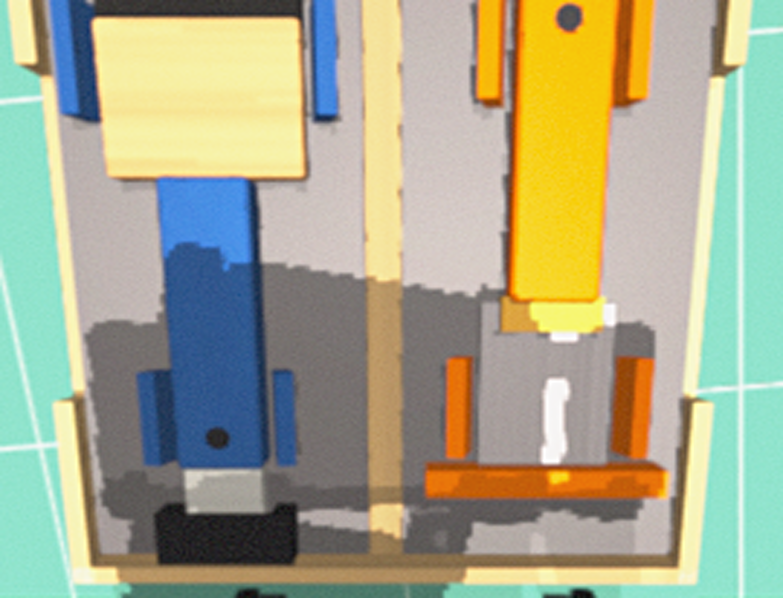

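```bash
python3 - <<'E'
from kb import *
ci=camera_info("wrist")
M=np.load("M21.npy")
c=lambda x,y:(x/2.9+180-.33,y/2.6-.33)
def w(a,b,z): return round(np.linalg.norm(ray(*c(*a),z,M,ci)-ray(*c(*b),z,M,ci))*1000,1)
print(w((482,325),(613,325),.018),w((477,455),(613,455),.018), bay(ray(*c(477,455),.018,M,ci)),bay(ray(*c(613,455),.018,M,ci)))
# intensities profile
for f,rows in(("w21",(130,150,160,172,176)),("w22",(85,100,110,122,128))):
    im=cv2.imread(f"pics/{f}.png")
    print(f)
im=cv2.imread("pics/w21.png")
cv2.imwrite("pics/w21d.png",cv2.resize(im[105:200,320:420],None,fx=7,fy=6,interpolation=cv2.INTER_CUBIC))
im=cv2.imread("pics/w22.png")
cv2.imwrite("pics/w22d.png",cv2.resize(im[65:150,310:410],None,fx=7,fy=6,interpolation=cv2.INTER_CUBIC))
E
```

```text
42.7 46.2 (np.float64(77.3), np.float64(-22.4)) (np.float64(77.3), np.float64(23.8))
w21
w22
```

View pics/w21d.png

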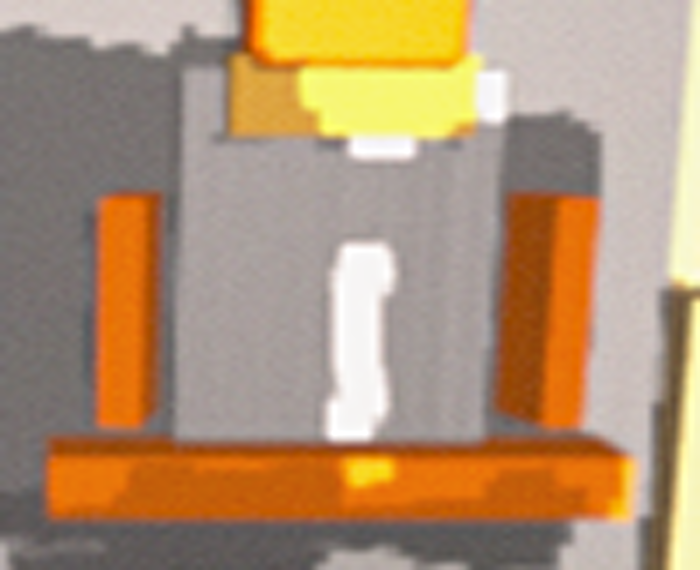

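View pics/w22d.png

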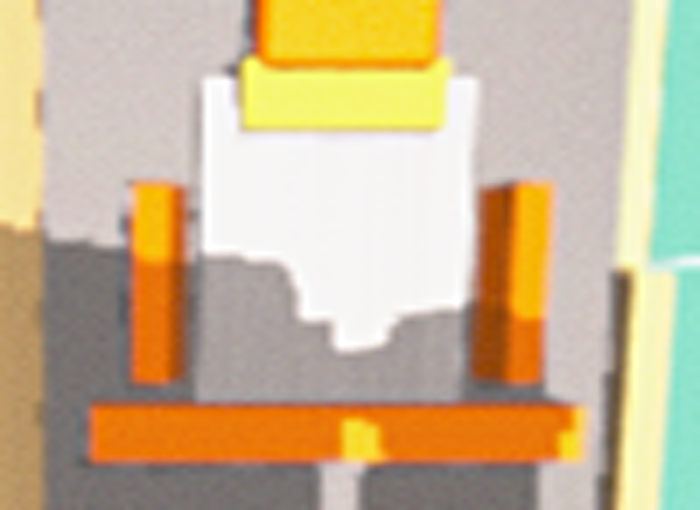

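```bash
python3 - <<'E'
from kb import *
ci=camera_info("wrist")
def w(M,a,b,v,z): return round(np.linalg.norm(ray(a,v,z,M,ci)-ray(b,v,z,M,ci))*1000,1)
M=np.load("M21.npy");f=lambda x:320+x/7
for x0,x1,y in((182,505,100),(178,498,200),(172,485,430)): print(w(M,f(x0),f(x1),105+y/6,.018),bay(ray(f((x0+x1)/2),105+y/6,.018,M,ci)))
M=np.load("M22.npy");f=lambda x:310+x/7
for x0,x1,y in((202,478,120),(200,472,200),(193,463,390)): print(w(M,f(x0),f(x1),65+y/6,.018),bay(ray(f((x0+x1)/2),65+y/6,.018,M,ci)))
E
```

```text
43.5 (np.float64(26.4), np.float64(0.2))
43.7 (np.float64(41.9), np.float64(0.0))
44.1 (np.float64(79.3), np.float64(0.1))
44.3 (np.float64(29.8), np.float64(0.4))
44.1 (np.float64(44.1), np.float64(0.2))
44.9 (np.float64(79.4), np.float64(-0.2))
```

Request:
jog_arm([
  {"delta_pos":[40,-25,0],"turn":0,"fingers":0},
  {"delta_pos":[75,-46,0],"turn":0,"fingers":0},
  {"delta_pos":[75,-46,0],"turn":0,"fingers":0},
  {"delta_pos":[75,-46,-40],"turn":0,"fingers":0},
  {"delta_pos":[75,-46,-80],"turn":0,"fingers":0},
  {"delta_pos":[75,-46,-120],"turn":0,"fingers":0},
  {"delta_pos":[75,-46,-140],"turn":0,"fingers":0},
  {"delta_pos":[75,-46,-160],"turn":0,"fingers":0},
  {"delta_pos":[75,-46,-180],"turn":0,"fingers":0},
  {"delta_pos":[75,-46,-190],"turn":0,"fingers":0},
  {"delta_pos":[75,-46,-196],"turn":0,"fingers":0},
  {"delta_pos":[75,-46,-198],"turn":0,"fingers":0},
  {"delta_pos":[75,-46,-200],"turn":0,"fingers":0},
  {"delta_pos":[75,-46,-200],"turn":0,"fingers":0},
])

```text
time_s: 27.77
position: [0.4861, -0.0535, 0.0268]
tcp_rot: [[-0.094, 0.001, 0.996], [-0.996, -0.0, -0.094], [0.0, -1.0, 0.001]]
force: [-0.4, 0.1, -0.2]
opening: 0.009
```

Request:
jog_arm([
  {"delta_pos":[0,0,-2],"turn":0,"fingers":0},
  {"delta_pos":[0,0,-4],"turn":0,"fingers":0},
  {"delta_pos":[0,0,-6],"turn":0,"fingers":0},
  {"delta_pos":[0,0,-6],"turn":0,"fingers":0},
])

```text
time_s: 28.1
position: [0.4856, -0.0534, 0.0205]
tcp_rot: [[-0.094, 0.0, 0.996], [-0.996, -0.0, -0.094], [0.0, -1.0, 0.0]]
force: [-0.4, 0.9, 0.7]
opening: 0.004
```

Request:
jog_arm([
  {"delta_pos":[0,0,-1],"turn":0,"fingers":0},
  {"delta_pos":[0,0,-2],"turn":0,"fingers":0},
  {"delta_pos":[0,0,-2],"turn":0,"fingers":0},
])

```text
time_s: 28.35
position: [0.4855, -0.0534, 0.0184]
tcp_rot: [[-0.094, -0.0, 0.996], [-0.996, 0.0, -0.094], [-0.0, -1.0, -0.0]]
force: [0.3, -0.1, 0.2]
opening: 0.007
```

Request:
jog_arm([
  {"delta_pos":[0,0,-1],"turn":0,"fingers":0},
  {"delta_pos":[0,0,-2],"turn":0,"fingers":0},
  {"delta_pos":[0,0,-2],"turn":0,"fingers":0},
])

```text
time_s: 28.6
position: [0.4855, -0.0534, 0.0163]
tcp_rot: [[-0.094, -0.0, 0.996], [-0.996, 0.0, -0.094], [-0.0, -1.0, -0.0]]
force: [-0.1, -0.1, -0.0]
opening: 0.003
```

Request:
jog_arm([
  {"delta_pos":[0,0,-1],"turn":0,"fingers":0},
  {"delta_pos":[0,0,-1.5],"turn":0,"fingers":0},
  {"delta_pos":[0,0,-1.5],"turn":0,"fingers":0},
])

```text
time_s: 28.85
position: [0.4855, -0.0534, 0.0148]
tcp_rot: [[-0.094, -0.0, 0.996], [-0.996, 0.0, -0.094], [-0.0, -1.0, -0.0]]
force: [-0.9, 0.1, -0.0]
opening: 0.004
```

Request:
jog_arm([
  {"delta_pos":[0,0,-1],"turn":0,"fingers":0},
  {"delta_pos":[0,0,-1.5],"turn":0,"fingers":0},
  {"delta_pos":[0,0,-1.5],"turn":0,"fingers":0},
])

```text
time_s: 29.1
position: [0.4855, -0.0534, 0.0133]
tcp_rot: [[-0.094, -0.0, 0.996], [-0.996, 0.0, -0.094], [-0.0, -1.0, -0.0]]
force: [0.4, -1.2, -0.0]
opening: 0.008
```

Request:
jog_arm([
  {"delta_pos":[0,0,-1],"turn":0,"fingers":0},
  {"delta_pos":[0,0,-1.5],"turn":0,"fingers":0},
  {"delta_pos":[0,0,-1.5],"turn":0,"fingers":0},
])

```text
time_s: 29.35
position: [0.4855, -0.0533, 0.0118]
tcp_rot: [[-0.094, -0.0, 0.996], [-0.996, 0.0, -0.094], [-0.0, -1.0, -0.0]]
force: [0.6, -0.7, -0.3]
opening: 0.005
```

```bash
python3 - <<'E'
from h import *
im,M,ci=snap("w23");np.save("M23.npy",M);print(read_state()["force"])
cv2.imwrite("pics/w23c.png",cv2.resize(im[130:330,220:420,::-1],None,fx=4,fy=3,interpolation=cv2.INTER_CUBIC))
im=capture("side");cv2.imwrite("pics/s23.png",cv2.resize(im[140:240,260:400,::-1],None,fx=5,fy=5,interpolation=cv2.INTER_CUBIC))
E
```

```text
[-0.03295333 -0.11249222  1.51324931]
```

View pics/w23c.png

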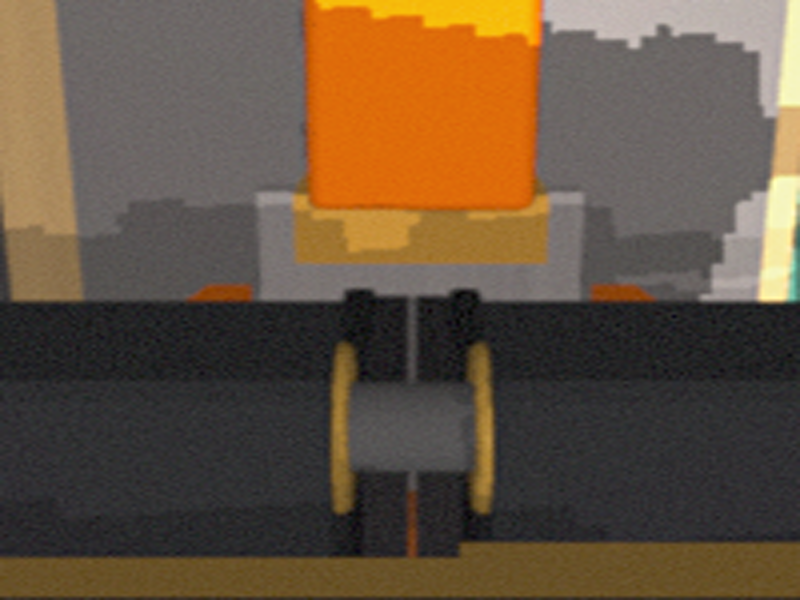

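View pics/s23.png

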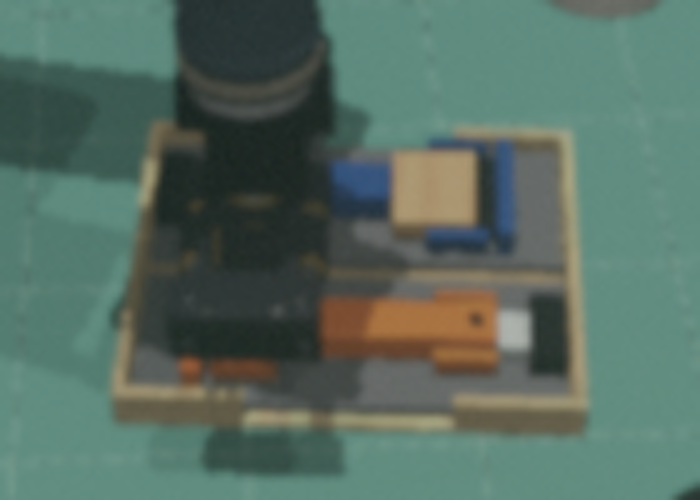

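Request:
jog_arm([
  {"delta_pos":[0,0,-1],"turn":0,"fingers":0},
  {"delta_pos":[0,0,-2],"turn":0,"fingers":0},
  {"delta_pos":[0,0,-2],"turn":0,"fingers":0},
  {"delta_pos":[0,0,-2],"turn":0,"fingers":0},
])

```text
time_s: 29.78
position: [0.4857, -0.0534, 0.0108]
tcp_rot: [[-0.094, 0.001, 0.996], [-0.996, -0.0, -0.094], [0.0, -1.0, 0.001]]
force: [-0.6, 0.1, 7.7]
opening: 0.003
```

Request:
jog_arm([
  {"delta_pos":[0,0,30],"turn":0,"fingers":0},
  {"delta_pos":[0,0,60],"turn":0,"fingers":0},
  {"delta_pos":[30,25,60],"turn":0,"fingers":0},
  {"delta_pos":[60,50,60],"turn":0,"fingers":0},
  {"delta_pos":[90,75,60],"turn":0,"fingers":0},
  {"delta_pos":[110,98,60],"turn":0,"fingers":0},
  {"delta_pos":[110,98,60],"turn":0,"fingers":0},
  {"delta_pos":[110,98,40],"turn":0,"fingers":0},
  {"delta_pos":[110,98,24],"turn":0,"fingers":0},
  {"delta_pos":[110,98,18],"turn":0,"fingers":0},
  {"delta_pos":[110,98,14],"turn":0,"fingers":0},
  {"delta_pos":[110,98,12],"turn":0,"fingers":0},
  {"delta_pos":[110,98,11],"turn":0,"fingers":0},
  {"delta_pos":[110,98,11],"turn":0,"fingers":0},
])

```text
time_s: 30.95
position: [0.5955, 0.0443, 0.0215]
tcp_rot: [[-0.094, 0.0, 0.996], [-0.996, -0.0, -0.094], [0.0, -1.0, 0.0]]
force: [-0.8, -0.3, 0.4]
opening: 0.001
```

Request:
jog_arm([
  {"delta_pos":[0,0,-1],"turn":0,"fingers":0},
  {"delta_pos":[0,0,-2],"turn":0,"fingers":0},
  {"delta_pos":[0,0,-3],"turn":0,"fingers":0},
  {"delta_pos":[0,0,-3],"turn":0,"fingers":0},
])

```text
time_s: 31.28
position: [0.5964, 0.0444, 0.0188]
tcp_rot: [[-0.094, 0.002, 0.996], [-0.996, -0.0, -0.094], [0.0, -1.0, 0.002]]
force: [-1.1, -0.8, 6.4]
opening: 0.003
```

Request:
jog_arm([
  {"delta_pos":[0,0,30],"turn":0,"fingers":0},
  {"delta_pos":[0,0,70],"turn":0,"fingers":0},
  {"delta_pos":[-40,0,110],"turn":0,"fingers":0},
  {"delta_pos":[-80,0,150],"turn":0,"fingers":0},
  {"delta_pos":[-120,-20,190],"turn":0,"fingers":0},
  {"delta_pos":[-160,-50,210],"turn":0,"fingers":0},
  {"delta_pos":[-180,-50,210],"turn":0,"fingers":0},
  {"delta_pos":[-180,-50,210],"turn":0,"fingers":0},
  {"delta_pos":[-180,-50,210],"turn":0,"fingers":0},
  {"delta_pos":[-180,-50,210],"turn":0,"fingers":0},
])

```text
time_s: 32.12
position: [0.4153, -0.0057, 0.2289]
tcp_rot: [[-0.096, 0.003, 0.995], [-0.995, -0.001, -0.096], [0.0, -1.0, 0.003]]
force: [0.4, -0.0, -1.1]
opening: 0.005
```

```bash
python3 look.py 24; python3 - <<'E'
from h import *
im=capture("scene");cv2.imwrite("pics/sc24.png",cv2.resize(im[180:270,270:385,::-1],None,fx=6,fy=6,interpolation=cv2.INTER_CUBIC))
for t in("jar_center","tape_center","weight_center"): print(t,[(np.round(d["position"],3),round(d["confidence"],2)) for d in tip_of(t,"scene")])
E
```

```text
[ 0.41640067 -0.00564421  0.22850533] [-0.32501349 -0.09811189  0.33536603] [ 0.0484153   0.15391808 -0.02133377] 0.0030688427490127854
jar_center [(array([ 0.695, -0.239,  0.04 ]), 0.78)]
tape_center [(array([0.718, 0.268, 0.015]), 0.81)]
weight_center [(array([ 0.793, -0.063,  0.015]), 0.69), (array([ 0.532, -0.061,  0.022]), 0.44)]
```

View pics/w24.png

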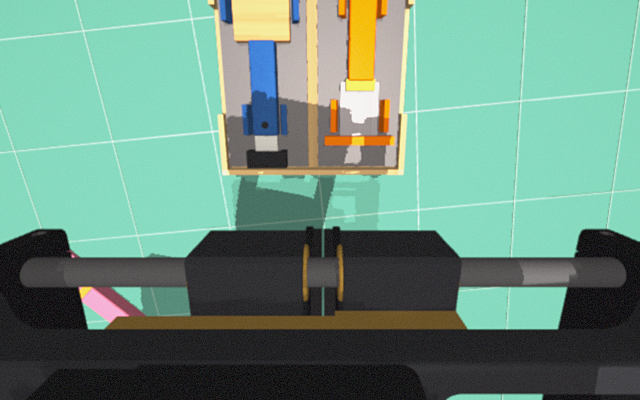

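View pics/sc24.png

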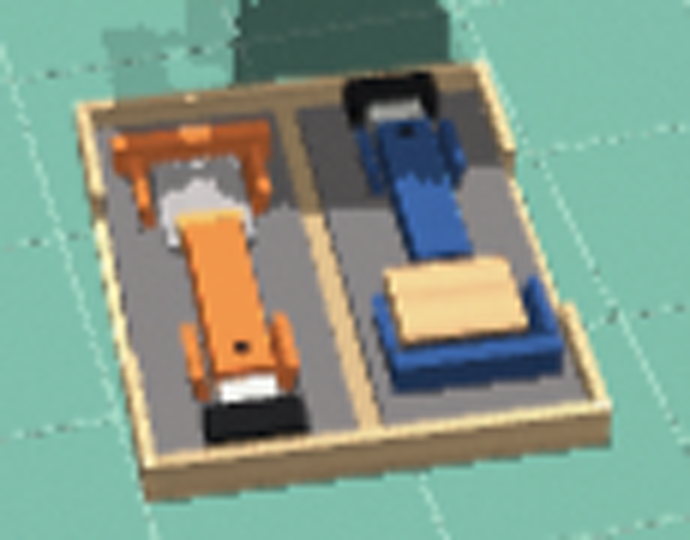

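The pictures show both tools between their own guides, heads inside the walls, with each stop pushed part-way in. The gripper is clear of everything, so I'm handing in.

```bash
python3 -c "
from rig import *
print(hand_in())"
```

```text
the job is handed in; nothing more can be done
None
```

I put the leftmost blue squeegee and the orange-handled knife each in its own cradle and handed the job in at about 32 s. For each one I tilted the head up on the head wall, pushed the butt back against the stop, then pressed the tool flat and let go.

**Last checks**
- **Flatness:** I pressed each head lightly with shut fingers (6–8 N). Both met stiff contact, and the two contact heights differ by the 8 mm difference in head heights. That means both tools lie flat.
- **Position:** Both tools measured about 2 mm or less from their cradle's centre, along and across.
- **Stops:** From the squeegee's butt position its stop is pushed in about 9–10 mm. I judged the knife's stop by eye and by the blade lying against its wall.
- **Other things:** The jar, tape roll and weight were found within a few mm of where they started.

**What failed or disagreed**
- **Fingertips:** They stand behind the TCP, by about 7 mm judging from the contact heights, not the stated 17 mm ahead of it. My first squeegee grasp therefore closed in the air above the handle, and I repeated it lower.
- **Knife push:** It first stuck on floor friction, so I lifted it slightly and pushed further.
- **Network readings:** Some were a few mm off my own measurements. They put the knife's centre up to 5 mm along the cradle, against my 1 mm, and one squeegee tip 11 mm up. I relied on the pixel measurements and the press tests instead.

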